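# Fetch the heat-sink module from behind the containers

### The arm

A 6-joint arm with a two-finger parallel gripper is mounted at the origin on the work surface. World frame = base frame: x ahead of the robot, y to its left, z up, the work surface at z = 0. Lengths are in m, angles in degrees, forces in N, time in s.
With the tool pointing down it reaches from about 0.425 to 0.925 m from the base axis. Payload 12.5 kg.
Tool frame: the origin (TCP) lies on the centre line of the jaws, within the pads' length; the fingertips stand 14 mm ahead of it and the grasp point (between the pads) lies 5 mm behind it; z points along the fingers, y is the direction in which the jaws open and shut (so a half turn about z gives the same grasp; the last joint's range is limited). The gripper opens to 85 mm and grips with 20 to 120 N. Pads are 22 mm wide; open, the fingers measure 114 mm over their backs; the gripper's body (76 mm by 85 mm) begins 54 mm behind the grasp point. The pads swing forward as they close: fully open they stand 13 mm farther back than shut.
Start: joints at [60.012, 28.126, 89.318, -0, 62.55, -6.05], TCP at [0.254, 0.571, 0.245] pointing down, gripper open.
Joint ranges: [-177.58, 177.58], [-47.91, 125.51], [2.72, 160], [-65.01, 245.01], [3.68, 167.84], [-153.87, 153.87]. Speed limits (degrees/s): [127.2, 127.2, 159.86, 180, 180, 180].

### API

Orientations are given as [roll, pitch, yaw] about the fixed x, y, z axes, in that order (R = Rz(yaw) Ry(pitch) Rx(roll)).
In Python, from rig import r gives the robot as it stands. The module is installed in compiled form; this text tells all that it offers.
- The arm moves only by the tool move_arm, never from a script. Its argument "steps" is a list of rows, each a list of 6 numbers: the shift along the tool's x, y, z in mm, then the turn, a rotation vector about the tool's x, y, z in rad. A call has 1 to 10 rows; each row shifts and turns the pose as measured when the row begins, along the tool's axes as they then stand; what a row does not reach is not made up. A row lasts 1/8 s, in which the tool goes at most 62.5 mm and 10.7 degrees, less where a joint would pass 70% of its speed; a pose out of reach is approached as far as the arm can. A call is refused whole if a number of a shift passes 62.5 or a number of a turn 0.188, either way. A call with a gripper value outside its range is refused whole. "gripper" is the finger opening in mm, from 0 to 85.4, set as the call begins (left out, the last holds). The fingers move at their own pace and stop on an object; "grip_force" is the grip in N (left out, the last holds). Time passes only in rows, so rows that do not move let the fingers close. It gives the time, the measured TCP pose, the force and the opening at its end, in the units of the state.
- r.sense(): the state, without advancing time (a new reading comes with each control period).
- r.capture(name): name is "scene" or "top" or "wrist"; returns (picture, depth): 384x512x3 uint8, red, green, blue; 384x512 float32, m along the optical axis (not along the pixel's ray), 0 where there is no reading.
- r.get_calibration(name): a dict with "fx", "fy", "cx", "cy" (pixels), "origin" and "orientation" of the camera in the world. Camera axes: x right, y down, z forward; pixel columns grow to the right and rows downward; lengths in m; the calibration is good to about 2 mm. A picture is of the moment at which its call begins: read the wrist's pose just before it. get_calibration takes no time and is no camera call; for the wrist camera it gives the pose at the moment of the call.
- r.sign_off(): hands the job in, once; it reports no verdict.
The state is a dict: "t": time; "joint_pos": joint angles; "joint_velocities": joint speeds; "joint_torque": joint torques, N m; "ee_pos": TCP position; "tcp_rot": TCP orientation; "wrist_force": force on the tool from outside, world axes, zero at the start; "ft_torque": the same for the moment, N m; "opening": finger opening in m.
Only numpy, scipy, OpenCV 4.12 (cv2) and the standard library are available. Lean on these libraries where they do the work, as an engineer would, in place of code of your own. Each camera call takes 0.05 s, during which the arm holds its last target.

### The job

Get the heat-sink module at the back of the black tray into the assembly jig: first move all three containers that stand in front of it (ribbed tin, square can, bottle) onto the cork mat, then lay the module flat in the jig between its corner stops while they wait there, and then stand each container back on the very spot in the tray where it stood at the start. Keep the containers upright all the time, and do not push the roll of tape or the clear block out of their places.

Things in the scene. Friction and masses are not known exactly. Their poses are not given: they have to be found in the camera images.
- tin_mid (a point): Ribbed bare steel tin, a closed upright cylinder 46 mm in diameter, 92 mm tall, about 0.3 kg. Its point is on its axis, 46 mm above its underside; z up. One of three containers standing upright in a row, in any order, in the front half of the tray, about 62 mm apart.
- can_mid (a point): Square aluminium can, 42 x 42 mm and 86 mm tall, with a white paper band, and on top a black round cap 24 mm wide, 10 mm high (96 mm in all); 0.25 kg. Its point is on its axis, 48 mm above its underside; x and y axes square to its faces, z up. Stands in the row in the tray, nearly square to the tray.
- bottle_mid (a point): White round plastic bottle, 42 mm in diameter up to 68 mm, then a shoulder and a black pointed nozzle, 98 mm tall in all, about 0.16 kg. Its point is on its axis, 49 mm above its underside; z up. Stands in the row in the tray. Grip it below the shoulder.
- module_mid (a point): Green circuit board 90 x 40 x 5 mm carrying a finned aluminium heat sink (62 mm long, 40 mm wide) in its middle, a black connector at each end; 30 mm tall, 0.16 kg; grip across the 40 mm. Point: its centre, 15 mm above its underside; x along its length, z up. Lies flat, length along the row, 12 mm behind the containers: a gripper fits round it only when they are gone. May be turned end for end.
- tray: Shallow black tray, fixed: 150 mm deep (x axis, away from the robot), 240 mm wide (y axis, along the row), floor 5 mm thick, a rim along the back and both ends 5 mm thick, its top 11 mm above the bench. Origin at the centre of its underside, on the bench. The row of containers stands about 34 mm in front of its centre line, the module about 24 mm behind it.
- mat: Cork mat, fixed, 220 mm (its x axis) by 120 mm (its y axis), 4 mm thick, on one side of the tray: the waiting place for the three containers, with room for them in a row along its length. Origin at the centre of its underside, on the bench.
- jig_seat (a point): Assembly jig, fixed, on the other side of the tray: aluminium plate 140 x 90 x 6 mm with four dark L-shaped corner stops 9 mm high round a space 106 mm (x axis) by 56 mm (y axis), open 78 mm wide in the middle of the long sides, 28 mm of the short ones. The point is the centre of the plate's upper face, 6 mm above the bench; the module lies on it, its length along x.
- tape_mid (a point): Roll of tan tape lying flat on the bench in front of the tray: 90 mm in diameter, 24 mm tall. Its point is at its centre. Not to be disturbed.
- block_mid (a point): Clear, whitish plastic block standing on the bench behind the mat or the jig: 30 mm (x axis) by 60 mm, 60 mm tall. Its point is at its centre. Not to be disturbed.
There are look-alikes about, which are no part of the job. Leave any yellow look-alike of the part that bears can_mid alone.

How it is judged:
By the outcome, as a careful person would: the job done as asked, in the order asked, and still so for the second after the job is handed in, with the robot touching nothing.
It also fails if it takes over 136 s, if anything falls off the work surface, if the arm or the gripper's body presses on something with over 40 N, if the wrist force passes 120 N, or if a joint passes its speed limit or range.

## Working session

There is one attempt and no reset: what is moved stays moved. The work goes in short steps, Python scripts to look and compute and a tool call to move; the robot and the scene stay as the last step left them, time stands still between calls to the robot, and variables do not carry over. Pictures are saved under pics/ and viewed, and the job is handed in when it is done.

Besides the shell and the picture viewer there is one more tool, called after "Call:" as name([rows], argument=value, ...), one row to a line, values as JSON. move_arm: Moves the arm, as the interface text tells. Its arguments: {"type":"object","properties":{"steps":{"type":"array","items":{"type":"array","items":{"type":"number"}}},"gripper":{"type":"number"},"grip_force":{"type":"number"}},"required":["steps"]}

```bash
mkdir -p pics; ls
cat > h.py <<'E'
from rig import r
import numpy as np, cv2
from scipy.spatial.transform import Rotation as R
np.set_printoptions(precision=4,suppress=True)
def save(n,p): cv2.imwrite(f'pics/{n}.png',p[:,:,::-1])
E
python3 - <<'E'
from h import *
s=r.sense(); print({k:np.round(v,3) for k,v in s.items()})
for n in ['scene','top','wrist']:
    print(n,r.get_calibration(n))
    p,d=r.capture(n); save(n+'0',p); np.savez(f'{n}0.npz',p=p,d=d)
E
```

```text
pics
{'t': np.float64(0.0), 'joint_pos': array([60.011, 28.164, 89.351, -0.002, 62.55 , -6.049]), 'joint_velocities': array([ 0.023,  0.067,  0.084,  0.037,  0.01 , -0.069]), 'joint_torque': array([ -0.002, -61.844, -26.16 ,  -0.   ,   0.004,   0.   ]), 'ee_pos': array([0.253, 0.571, 0.245]), 'tcp_rot': array([-179.935,   -0.005,  156.061]), 'wrist_force': array([ 0.647, -0.318, -0.454]), 'ft_torque': array([ 0.02 ,  0.084, -0.   ]), 'opening': np.float64(0.085)}
scene {'fx': 493.7829516623493, 'fy': 493.7829516623493, 'cx': 246.84875621449643, 'cy': 190.00278120549046, 'origin': array([ 1.2291, -0.7553,  0.747 ]), 'orientation': array([-124.1148,    0.6686,   40.8427])}
top {'fx': 457.2707292270119, 'fy': 457.2707292270119, 'cx': 252.66030612850972, 'cy': 187.35541425140235, 'origin': array([0.4619, 0.0216, 1.1359]), 'orientation': array([-175.2615,   -1.9626,  -90.0617])}
wrist {'fx': 295.0000534837962, 'fy': 295.0000534837962, 'cx': 257.0507710432747, 'cy': 194.6962579686597, 'origin': array([0.1884, 0.5999, 0.3717]), 'orientation': array([164.0657,   0.0703,  66.0684])}
```

View pics/scene0.png

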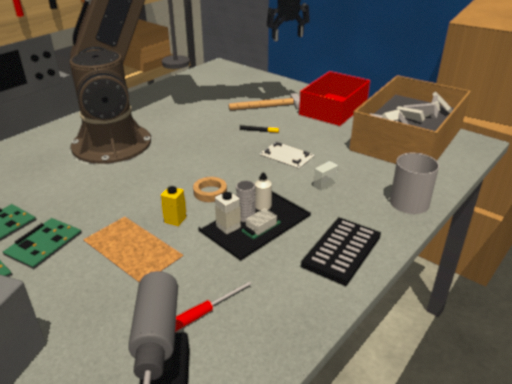

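View pics/top0.png

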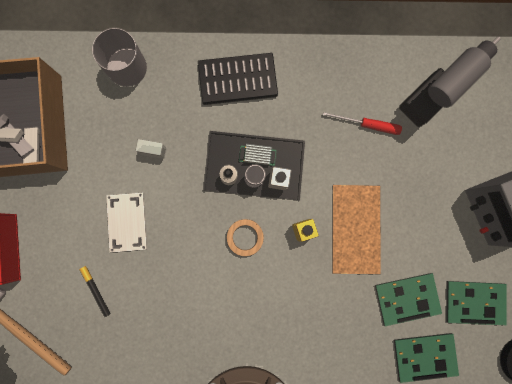

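View pics/wrist0.png

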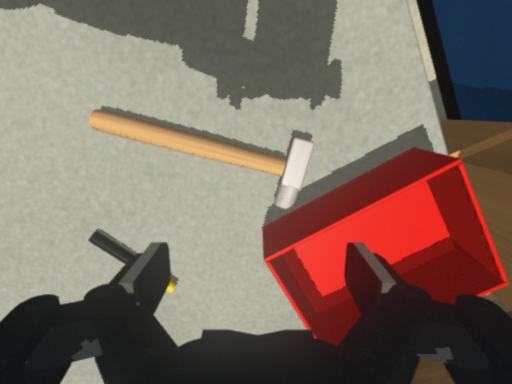

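The scene view shows the tray with bottle, tin and can in a row and the module behind. The yellow can (look-alike) and the tape roll are in front. In the top view the tray is at about (255,165), the mat at (357,229), the jig at (126,222), the block at (150,148), the tape at (245,238) and the yellow can at (307,230).

Next I'll measure these in the top view.

```bash
cat >> h.py <<'E'
def cal(n):
    c=r.get_calibration(n); return c,R.from_euler('xyz',c['orientation'],degrees=True).as_matrix()
def onplane(n,uv,z,c=None):
    c,M=cal(n) if c is None else c
    uv=np.atleast_2d(np.array(uv,float))
    d=np.c_[(uv[:,0]-c['cx'])/c['fx'],(uv[:,1]-c['cy'])/c['fy'],np.ones(len(uv))]@M.T
    o=np.array(c['origin']); return o+d*((z-o[2])/d[:,2])[:,None]
def proj(n,P,c=None):
    c,M=cal(n) if c is None else c
    q=(np.atleast_2d(P)-c['origin'])@M
    return np.c_[q[:,0]/q[:,2]*c['fx']+c['cx'],q[:,1]/q[:,2]*c['fy']+c['cy']]
def cloud(n,d,c=None):
    c,M=cal(n) if c is None else c
    v,u=np.mgrid[:384,:512]
    P=np.stack([(u-c['cx'])/c['fx']*d,(v-c['cy'])/c['fy']*d,d],-1)
    return P@M.T+c['origin']
E
python3 - <<'E'
from h import *
z=np.load('top0.npz');p,d=z['p'],z['d']
P=cloud('top',d); Z=P[...,2]
print('bench z',np.median(Z[260:330,150:220]))
hsv=cv2.cvtColor(p,cv2.COLOR_RGB2HSV)
def blob(mask,name,zp,box):
    m=np.zeros_like(mask,np.uint8);x0,y0,x1,y1=box;m[y0:y1,x0:x1]=mask[y0:y1,x0:x1]
    cs,_=cv2.findContours(m,cv2.RETR_EXTERNAL,cv2.CHAIN_APPROX_NONE)
    c=max(cs,key=cv2.contourArea); q=onplane('top',c[:,0]+0.0,zp)[:,:2]
    rc=cv2.minAreaRect((q*1000).astype(np.float32)); print(name,np.round(rc[0],1),np.round(rc[1],1),round(rc[2],2),'n',cv2.contourArea(c))
H,S,V=[hsv[...,i] for i in range(3)]
blob((H<20)&(S>100),'mat',0.004,(325,175,390,285))
blob((H<20)&(S>80),'tape',0.024,(215,210,275,265))
blob((H>20)&(H<35)&(S>130),'yellow',0.086,(290,210,325,250))
blob((V>150),'jig',0.006,(95,180,155,265))
blob((Z>0.05),'block',0.060,(125,130,170,170))
blob((V<70),'tray',0.011,(195,125,312,205))
blob((Z>0.02)&(Z<0.04),'module',0.03,(235,140,280,170))
for nm,b,lo in [('left',(212,160,243,190),.06),('mid',(244,160,267,190),.06),('right',(267,160,295,190),.06)]:
    sub=np.s_[b[1]:b[3],b[0]:b[2]]
    k=Z[sub]>lo; print(nm,np.percentile(Z[sub][k],[50,95,100]),P[sub][k].mean(0))
big=cv2.resize(p[120:210,195:315],None,fx=6,fy=6,interpolation=cv2.INTER_CUBIC); save('top0z',big)
E
```

```text
bench z -1.8025879554461888e-05
mat [ 452.9 -275.5] [117.7 218.7] 89.1 n 4056.5
tape [433.1   2.6] [88.8 86.9] 45.04 n 1031.5
yellow [ 451.2 -136. ] [43.  47.8] 19.42 n 320.5
jig [486.1 296.6] [175.9 143.7] 0.95 n 2624.0
block [645.9 229.3] [61.3 30.9] 80.01 n 298.5
tray [610.2 -19. ] [234.8 149.4] 84.24 n 1770.5
module [635.  -27.7] [80.1 42.3] 83.08 n 377.5
left [0.0785 0.1017 1.1359] [0.5802 0.0428 0.0859]
mid [0.097  0.1002 1.1359] [ 0.5753 -0.0176  0.1077]
right [0.0914 0.1029 1.1359] [ 0.5697 -0.0749  0.108 ]
```

View pics/top0z.png

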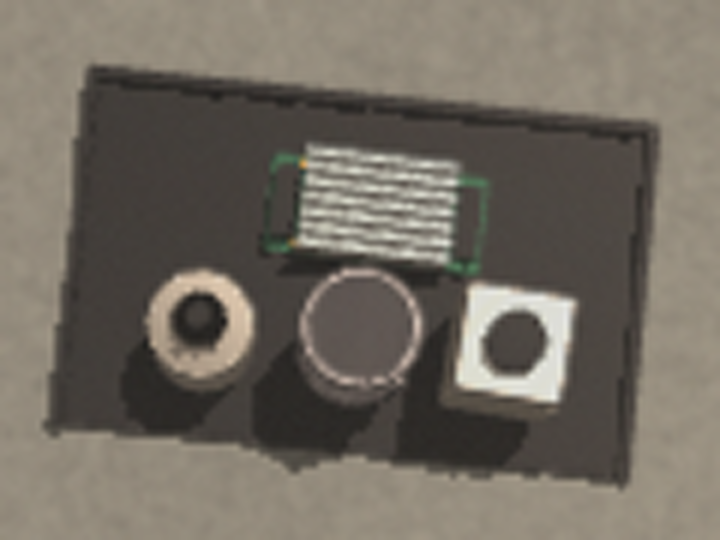

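```bash
cat >> h.py <<'E'
def plan(tx,ty,tz,yaw,n):
    """rows from the measured pose to a tool-down pose, shift (mm, tool axes) and turn (rad)"""
    s=r.sense(); T=R.from_euler('xyz',s['tcp_rot'],degrees=True); p=np.array(s['ee_pos'])
    G=R.from_euler('xyz',[180,0,yaw],degrees=True); g=np.array([tx,ty,tz])
    rv=(T.inv()*G).as_rotvec(); step=R.from_rotvec(rv/n); out=[]
    for i in range(n):
        out.append([*np.round(T.inv().apply((g-p)/n)*1000,1),*np.round(rv/n,4)]); T=T*step
    print('dist mm',np.linalg.norm(g-p)*1000,'turn deg',np.degrees(np.linalg.norm(rv)))
    print(str([[float(x) for x in o] for o in out]).replace(' ',''))
E
python3 - <<'E'
from h import *
plan(0.44,0.33,0.245,156,6)
E
```

```text
dist mm 304.8502418114059 turn deg 0.07825401706032108
[[-44.7,-24.1,-0.0,-0.0001,-0.0,0.0002],[-44.7,-24.1,-0.0,-0.0001,-0.0,0.0002],[-44.7,-24.1,-0.0,-0.0001,-0.0,0.0002],[-44.7,-24.1,-0.0,-0.0001,-0.0,0.0002],[-44.7,-24.1,-0.0,-0.0001,-0.0,0.0002],[-44.7,-24.1,-0.0,-0.0001,-0.0,0.0002]]
```

Call:
move_arm([
  [-45,-24,0,0,0,0],
  [-45,-24,0,0,0,0],
  [-45,-24,0,0,0,0],
  [-45,-24,0,0,0,0],
  [-45,-24,0,0,0,0],
  [-45,-24,0,0,0,0],
  [0,0,0,0,0,0],
])

```text
t: 1.02
ee_pos: [0.4468, 0.323, 0.2433]
tcp_rot: [-179.8, -0.0, 156.2]
wrist_force: [-0.3, -0.5, -0.2]
opening: 0.0849
```

Run:
```python
from h import *
c=cal('wrist');p,d=r.capture('wrist'); save('w1',p); np.savez('w1.npz',p=p,d=d,o=c[0]['origin'],q=c[0]['orientation'])
```

```text
(no output)
```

View pics/w1.png

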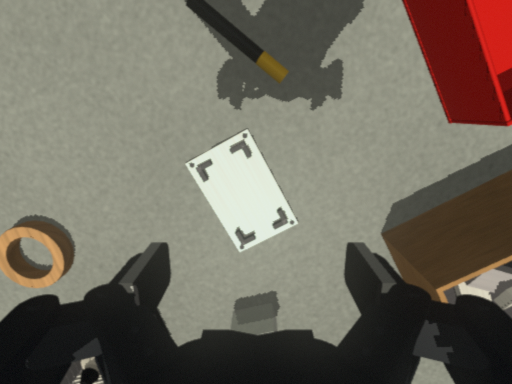

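The jig is fully visible at about (242,190), with its four L stops. The block is at the bottom (256,312), and the tape is on the left.

Run:
```python
from h import *
z=np.load('w1.npz');p,d=z['p'],z['d']
c0,_=cal('wrist'); c0=dict(c0,origin=z['o'],orientation=z['q']); c=(c0,R.from_euler('xyz',z['q'],degrees=True).as_matrix())
def rect(cam,p,c,box,zp,fn):
    m=fn(p).astype(np.uint8); mm=np.zeros_like(m);x0,y0,x1,y1=box;mm[y0:y1,x0:x1]=m[y0:y1,x0:x1]
    mm=cv2.morphologyEx(mm,cv2.MORPH_OPEN,np.ones((3,3)))
    cs,_=cv2.findContours(mm,cv2.RETR_EXTERNAL,cv2.CHAIN_APPROX_NONE);k=max(cs,key=cv2.contourArea)
    hull=cv2.convexHull(k)[:,0]
    q=onplane(cam,hull,zp,c)[:,:2]*1000; print(cam,cv2.minAreaRect(q.astype(np.float32)))
f=lambda p:p.min(2)>185
print(p[190,242],p[100,100])
rect('wrist',p,c,(170,115,310,265),.006,f)
t=np.load('top0.npz')['p']; print(t[222,126],t[222,80])
rect('top',t,cal('top'),(95,180,155,265),.006,lambda p:p.min(2)>165)
# block via depth
P=cloud('top',np.load('top0.npz')['d'])
```

```text
[228 237 222] [142 143 128]
wrist ((468.1483459472656, 292.50048828125), (137.95582580566406, 88.68911743164062), 4.626139163970947)
[220 205 184] [150 141 127]
top ((470.58795166015625, 292.77392578125), (138.53378295898438, 88.22086334228516), 4.607431411743164)
```

Run:
```python
from h import *
plan(0.595,-0.02,0.255,84,8)
```

```text
dist mm 375.1665919517272 turn deg 72.24627975731009
[[-34.4,-31.9,-1.4,-0.0004,0.0001,0.1576],[-39.0,-26.1,-1.4,-0.0004,0.0001,0.1576],[-42.6,-19.6,-1.4,-0.0004,0.0001,0.1576],[-45.1,-12.7,-1.5,-0.0004,0.0001,0.1576],[-46.6,-5.5,-1.5,-0.0004,0.0001,0.1576],[-46.8,1.9,-1.5,-0.0004,0.0001,0.1576],[-46.0,9.2,-1.5,-0.0004,0.0001,0.1576],[-43.9,16.3,-1.5,-0.0004,0.0001,0.1576]]
```

Call:
move_arm([
  [-34,-32,-1.5,0,0,0.1576],
  [-39,-26,-1.5,0,0,0.1576],
  [-43,-20,-1.5,0,0,0.1576],
  [-45,-13,-1.5,0,0,0.1576],
  [-47,-6,-1.5,0,0,0.1576],
  [-47,2,-1.5,0,0,0.1576],
  [-46,9,-1.5,0,0,0.1576],
  [-44,16,-1.5,0,0,0.1576],
  [0,0,0,0,0,0],
], gripper=66)

```text
t: 2.2
ee_pos: [0.5912, -0.0221, 0.2547]
tcp_rot: [-179.8, 0.0, 82.4]
wrist_force: [-0.3, -0.1, -0.8]
opening: 0.0658
```

Run:
```python
from h import *
c=cal('wrist');p,d=r.capture('wrist'); save('w2',p); np.savez('w2.npz',p=p,d=d,o=c[0]['origin'],q=c[0]['orientation'])
save('w2z',cv2.resize(p[60:300,110:400],None,fx=2.5,fy=2.5,interpolation=cv2.INTER_CUBIC))
print(r.sense()['tcp_rot'],r.sense()['ee_pos'],r.sense()['joint_pos'])
```

```text
[-179.7486    0.0189   82.577 ] [ 0.5905 -0.0207  0.2546] [-8.3973 24.8986 93.4564 -0.0263 61.896  -0.9617]
```

View pics/w2.png

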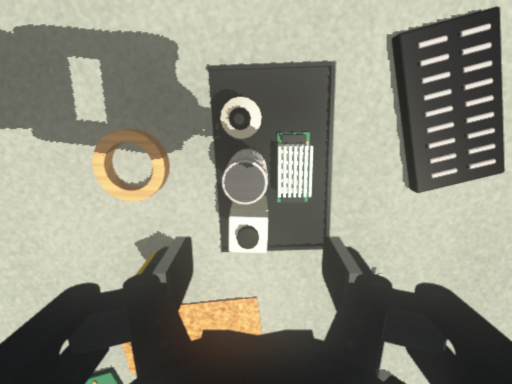

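View pics/w2z.png

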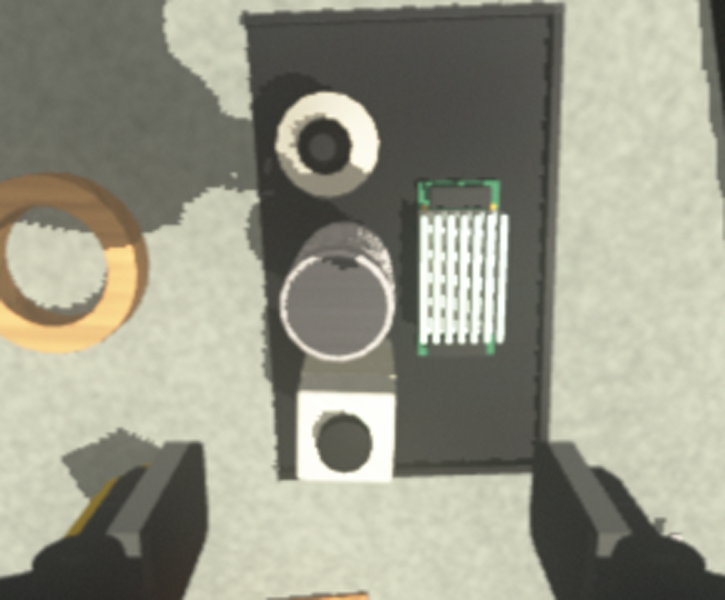

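```bash
cat >> h.py <<'E'
def load(n,cam='wrist'):
    z=np.load(n+'.npz'); c0=r.get_calibration(cam)
    if 'o' in z: c0=dict(c0,origin=z['o'],orientation=z['q'])
    return z['p'],z['d'],(c0,R.from_euler('xyz',c0['orientation'],degrees=True).as_matrix())
def comp(m,box,seed=None):
    mm=np.zeros(m.shape,np.uint8);x0,y0,x1,y1=box;mm[y0:y1,x0:x1]=m[y0:y1,x0:x1]
    cs,_=cv2.findContours(mm,cv2.RETR_EXTERNAL,cv2.CHAIN_APPROX_NONE)
    return max(cs,key=cv2.contourArea)
def prect(cam,c,k,z):
    q=onplane(cam,cv2.convexHull(k)[:,0],z,c)[:,:2]*1000
    return cv2.minAreaRect(q.astype(np.float32))
def pcirc(cam,c,k,z):
    q=onplane(cam,k[:,0],z,c)[:,:2]*1000
    A=np.c_[2*q,np.ones(len(q))];x=np.linalg.lstsq(A,(q**2).sum(1),rcond=None)[0]
    return x[:2],2*np.sqrt(x[2]+x[:2]@x[:2])
E
python3 - <<'E'
from h import *
for cam,n,bx in [('wrist','w2',dict(can=(225,208,275,255),cap=(233,222,262,252),tin=(220,155,272,204),bot=(217,92,264,140),noz=(226,104,252,131),mod=(274,130,316,205),tray=None)),
                 ('top','top0',dict(can=(268,164,294,188),cap=(272,170,290,186),tin=(243,160,268,190),bot=(216,160,241,185),noz=(221,166,236,180),mod=(237,140,278,168),tray=None))]:
    p,d,c=load(n,cam); V=p.max(2).astype(int); P=cloud(cam,d,c); Z=P[...,2]
    hsv=cv2.cvtColor(p,cv2.COLOR_RGB2HSV)
    print(cam)
    k=comp((V>185),bx['can']); print(' can top',prect(cam,c,k,.091))
    k=comp((V<90),bx['cap']); print(' cap',pcirc(cam,c,k,.101))
    k=comp(((Z>.088)),bx['tin']); print(' tin(Z)',pcirc(cam,c,k,.097),len(k))
    k=comp((Z>.060),bx['bot']); print(' bot(Z)',pcirc(cam,c,k,.070))
    k=comp((V<90),bx['noz']); print(' noz',pcirc(cam,c,k,.085))
    k=comp((Z>.088),bx['noz']); print(' nozZ',pcirc(cam,c,k,.1))
    k=comp((V>150)&(Z>.02),bx['mod']); print(' sink',prect(cam,c,k,.035))
    k=comp(((Z>.026)&(Z<.045)),bx['mod']); print(' sinkZ',prect(cam,c,k,.035))
    g=(hsv[...,0]>40)&(hsv[...,0]<85)&(hsv[...,1]>80); m=np.zeros(g.shape,bool);x0,y0,x1,y1=bx['mod'];m[y0:y1,x0:x1]=g[y0:y1,x0:x1]
    yx=np.argwhere(m)[:,::-1]; q=onplane(cam,yx,.010,c)[:,:2]*1000; print(' pcb',len(yx),cv2.minAreaRect(q.astype(np.float32)))
    # local median Z in tin
E
```

```text
wrist
 can top ((573.119873046875, -78.59679412841797), (43.90880584716797, 53.2914924621582), 82.52366638183594)
 cap (array([572.1753, -74.7215]), np.float64(18.074190006284518))
 tin(Z) (array([577.3473, -18.2013]), np.float64(44.67546199111197)) 128
 bot(Z) (array([580.88  ,  42.6244]), np.float64(40.53024327677736))
 noz (array([580.0295,  42.3805]), np.float64(19.617269782923888))
 nozZ (array([581.6695,  42.8366]), np.float64(19.080381022180006))
 sink ((645.4091186523438, -29.289278030395508), (61.90653610229492, 4.403140544891357), 83.303466796875)
 sinkZ ((651.8714599609375, -30.127967834472656), (61.92616271972656, 3.8018836975097656), 83.3548583984375)
 pcb 86 ((633.6030883789062, -28.213970184326172), (88.6677017211914, 39.76884078979492), 83.47370147705078)
top
 can top ((573.2569580078125, -77.94601440429688), (39.77678298950195, 39.656333923339844), 80.6244888305664)
 cap (array([572.3759, -77.5251]), np.float64(20.597356757836216))
 tin(Z) (array([577.8259, -18.4436]), np.float64(44.118802872751345)) 56
 bot(Z) (array([582.0531,  43.1702]), np.float64(40.10996037085502))
 noz (array([582.2187,  42.939 ]), np.float64(19.030740542831285))
 nozZ (array([581.0435,  43.1731]), np.float64(18.619149781010226))
 sink ((623.0597534179688, -26.80947494506836), (58.79301834106445, 3.4182345867156982), 84.469970703125)
 sinkZ ((634.7824096679688, -28.164710998535156), (61.71049499511719, 40.87038040161133), 83.03010559082031)
 pcb 0 ((0.0, 0.0), (0.0, 0.0), 0.0)
```

Both views agree to 1–2 mm:

| Item | x, y (mm) |
|---|---|
| Can | (573, -77.5) |
| Tin | (577.5, -18.3) |
| Bottle | (581.3, 43) |
| Module | (634.5, -28.2), yaw 83.3 |
| Jig | (469, 292.6), yaw 4.6 |

I'll pick up the can first.

Run:
```python
from h import *
plan(0.573,-0.0775,0.14,82.5,3)
```

```text
dist mm 129.14938150729571 turn deg 0.26359162894203875
[[-19.5,-3.2,38.2,-0.0015,0.0001,0.0004],[-19.5,-3.2,38.2,-0.0015,0.0001,0.0004],[-19.5,-3.3,38.2,-0.0015,0.0001,0.0004]]
```

Call:
move_arm([
  [-19.5,-3.2,38,-0.0015,0,0],
  [-19.5,-3.2,38,-0.0015,0,0],
  [-19.5,-3.2,38,-0.0015,0,0],
  [0,0,0,0,0,0],
  [0,0,0,0,0,0],
])

```text
t: 2.88
ee_pos: [0.5729, -0.0692, 0.1397]
tcp_rot: [179.9, -0.1, 83.5]
wrist_force: [-0.1, -0.3, 0.7]
opening: 0.0656
```

Run:
```python
from h import *
print(r.sense()['ee_pos'],r.sense()['tcp_rot']);plan(0.573,-0.0775,0.058,82.5,3)
```

```text
[ 0.5729 -0.0692  0.1397] [179.8764  -0.0631  83.4796]
dist mm 82.15507290318627 turn deg 0.9893521691652164
[[-2.8,0.3,27.2,0.0007,-0.0004,0.0057],[-2.8,0.3,27.2,0.0007,-0.0004,0.0057],[-2.8,0.4,27.2,0.0007,-0.0004,0.0057]]
```

Call:
move_arm([
  [-8.5,0.8,20,0,0,0.017],
  [0,0,30,0,0,0],
  [0,0,28,0,0,0],
  [0,0,0,0,0,0],
  [0,0,0,0,0,0],
])

```text
t: 3.5
ee_pos: [0.5779, -0.0727, 0.0685]
tcp_rot: [179.1, -0.0, 83.0]
wrist_force: [-0.1, -0.3, 0.1]
opening: 0.0661
```

Run:
```python
from h import *
print(r.sense()['ee_pos'],r.sense()['tcp_rot']);plan(0.573,-0.0775,0.058,82.5,1)
```

```text
[ 0.5779 -0.0727  0.0685] [179.1473  -0.0093  82.9528]
dist mm 12.53208002803034 turn deg 0.9654466050693338
[[-5.4,-4.4,10.4,0.0149,-0.0002,0.0079]]
```

Call:
move_arm([
  [-5.4,-4.4,10.4,0.015,0,0.008],
])

```text
t: 3.62
ee_pos: [0.5738, -0.0773, 0.0596]
tcp_rot: [179.9, 0.0, 82.5]
wrist_force: [0.0, -0.0, 0.6]
opening: 0.0663
```

Run:
```python
from h import *
print(r.sense()['ee_pos'],r.sense()['tcp_rot']);plan(0.573,-0.0775,0.058,82.5,1)
```

```text
[ 0.5738 -0.0773  0.0596] [179.8543   0.0079  82.5316]
dist mm 1.8199401353579374 turn deg 0.14929421973184795
[[-0.3,-0.8,1.6,0.0025,0.0001,0.0006]]
```

Call:
move_arm([
  [-0.3,-0.8,1.6,0.0025,0,0],
  [0,0,0,0,0,0],
  [0,0,0,0,0,0],
  [0,0,0,0,0,0],
], gripper=30, grip_force=40)

```text
t: 4.12
ee_pos: [0.5728, -0.078, 0.0583]
tcp_rot: [-180.0, 0.0, 82.5]
wrist_force: [0.2, 0.3, -1.0]
opening: 0.0417
```

Call:
move_arm([
  [0,0,0,0,0,0],
])

```text
t: 4.25
ee_pos: [0.5728, -0.078, 0.0584]
tcp_rot: [-180.0, 0.0, 82.5]
wrist_force: [1.6, 0.3, -1.0]
opening: 0.0415
```

Call:
move_arm([
  [0,0,-10,0,0,0],
  [0,0,-30,0,0,0],
  [0,0,-40,0,0,0],
  [0,0,-40,0,0,0],
  [0,0,-10,0,0,0],
])

```text
t: 4.88
ee_pos: [0.572, -0.0778, 0.1929]
tcp_rot: [-179.8, -0.0, 82.5]
wrist_force: [0.8, -0.7, -2.6]
opening: 0.0415
```

Run:
```python
from h import *
s=r.sense();print(s['ee_pos'],s['tcp_rot'],s['opening'],s['wrist_force']);plan(0.525,-0.25,0.185,82.5,5)
```

```text
[ 0.572  -0.0778  0.1929] [-179.8357   -0.0029   82.4832] 0.04153152344061878 [ 0.8107 -0.7196 -2.6315]
dist mm 178.6887091209095 turn deg 0.1652026836684561
[[-35.4,-4.8,1.6,-0.0006,-0.0,-0.0001],[-35.4,-4.8,1.6,-0.0006,-0.0,-0.0001],[-35.4,-4.8,1.6,-0.0006,-0.0,-0.0001],[-35.4,-4.8,1.6,-0.0006,-0.0,-0.0001],[-35.4,-4.8,1.6,-0.0006,-0.0,-0.0001]]
```

Call:
move_arm([
  [-20,-3,1,0,0,0],
  [-38,-5,2,0,0,0],
  [-38,-5,2,0,0,0],
  [-38,-5,2,0,0,0],
  [-35,-5,1,0,0,0],
  [-10,-1,0,0,0,0],
])

```text
t: 5.62
ee_pos: [0.5187, -0.2599, 0.1771]
tcp_rot: [-179.3, -0.2, 82.5]
wrist_force: [0.3, 0.2, -1.5]
opening: 0.0417
```

Run:
```python
from h import *
s=r.sense();print(s['ee_pos'],s['tcp_rot'],s['opening'],s['wrist_force']);plan(0.525,-0.25,0.100,82.5,3)
```

```text
[ 0.5187 -0.2599  0.1771] [-179.2568   -0.1927   82.5287] 0.04172948820811221 [ 0.3448  0.1753 -1.5413]
dist mm 77.94035903666513 turn deg 0.7683155470166287
[[3.5,2.0,25.7,-0.0043,-0.0011,0.0002],[3.5,1.9,25.7,-0.0043,-0.0011,0.0002],[3.5,1.8,25.7,-0.0043,-0.0011,0.0002]]
```

Call:
move_arm([
  [3.5,2,25,-0.004,-0.001,0],
  [3.5,2,26,-0.004,-0.001,0],
  [3,2,26,-0.004,-0.001,0],
  [0,0,18,0,0,0],
  [0,0,8,0,0,0],
])

```text
t: 6.25
ee_pos: [0.5221, -0.2509, 0.0665]
tcp_rot: [-179.6, -0.2, 82.4]
wrist_force: [-0.0, 0.0, -1.2]
opening: 0.0419
```

Run:
```python
from h import *
s=r.sense();print(s['ee_pos'],s['tcp_rot'],s['opening'],s['wrist_force']);plan(0.525,-0.25,0.0578,82.5,1)
```

```text
[ 0.5221 -0.2509  0.0665] [-179.6129   -0.1832   82.3939] 0.04189282390145309 [-0.0042  0.0478 -1.2153]
dist mm 9.215192422685615 turn deg 0.44110614764808437
[[1.2,2.8,8.7,-0.0068,-0.0032,-0.0018]]
```

Call:
move_arm([
  [1,2,7,-0.0068,-0.003,0],
  [0,0,1.5,0,0,0],
])

```text
t: 6.5
ee_pos: [0.524, -0.2499, 0.0573]
tcp_rot: [-180.0, -0.0, 82.4]
wrist_force: [-3.9, 3.2, 11.8]
opening: 0.0416
```

Run:
```python
from h import *
s=r.sense();print(s['ee_pos'],s['tcp_rot'],s['opening'],s['wrist_force']);plan(0.525,-0.25,0.0578,82.5,1)
```

```text
[ 0.524  -0.2499  0.0573] [-179.9705   -0.0336   82.3942] 0.041607457408992486 [-3.9037  3.1711 11.7699]
dist mm 1.1238323214173953 turn deg 0.11483829574238204
[[0.0,1.0,-0.5,-0.0005,-0.0006,-0.0018]]
```

Call:
move_arm([
  [0,0,-0.5,0,0,0],
  [0,0,0,0,0,0],
  [0,0,0,0,0,0],
  [0,0,0,0,0,0],
], gripper=62)

```text
t: 7.0
ee_pos: [0.5249, -0.2505, 0.0598]
tcp_rot: [179.8, 0.1, 82.4]
wrist_force: [0.1, 0.1, 1.5]
opening: 0.0621
```

Call:
move_arm([
  [0,0,-15,0,0,0],
  [0,0,-35,0,0,0],
  [0,0,-40,0,0,0],
  [0,0,-20,0,0,0],
  [0,0,0,0,0,0],
])

```text
t: 7.62
ee_pos: [0.5247, -0.2504, 0.177]
tcp_rot: [179.7, 0.1, 82.4]
wrist_force: [-1.0, 0.5, 0.3]
opening: 0.0617
```

Run:
```python
from h import *
s=r.sense();print(s['ee_pos'],s['tcp_rot'],s['opening']);p,d=r.capture('scene');save('s1',p[150:300,50:350].repeat(2,0).repeat(2,1))
plan(0.5775,-0.0183,0.16,82.5,6)
```

```text
[ 0.5247 -0.2504  0.177 ] [179.7143   0.1142  82.4008] 0.06166035361954162
dist mm 238.478765140992 turn deg 0.24902041607244202
[[39.5,3.6,2.6,0.0006,0.0002,-0.0003],[39.5,3.7,2.6,0.0006,0.0002,-0.0003],[39.5,3.7,2.6,0.0006,0.0002,-0.0003],[39.5,3.7,2.6,0.0006,0.0002,-0.0003],[39.5,3.7,2.7,0.0006,0.0002,-0.0003],[39.5,3.7,2.7,0.0006,0.0002,-0.0003]]
```

View pics/s1.png

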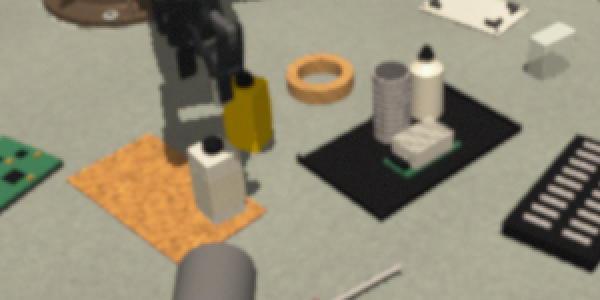

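The can stands upright on the mat, at (215,180) in the crop. Next is the tin.

Call:
move_arm([
  [20,2,1,0,0,0],
  [40,4,2,0,0,0],
  [40,4,2,0,0,0],
  [40,4,2,0,0,0],
  [40,4,2,0,0,0],
  [35,3,3,0,0,0],
  [15,1,3,0,0,0],
  [0,0,0,0,0,0],
])

```text
t: 8.68
ee_pos: [0.575, -0.0117, 0.1526]
tcp_rot: [-179.5, -0.0, 82.4]
wrist_force: [0.3, -0.2, 0.0]
opening: 0.0617
```

Run:
```python
from h import *
s=r.sense();print(s['ee_pos'],s['tcp_rot']);plan(0.5775,-0.0183,0.13,82.5,2)
```

```text
[ 0.575  -0.0117  0.1526] [-179.4777   -0.049    82.4469]
dist mm 23.715690537898407 turn deg 0.5272950621101666
[[-3.1,1.8,11.3,-0.0046,-0.0004,-0.0005],[-3.1,1.7,11.3,-0.0046,-0.0004,-0.0005]]
```

Call:
move_arm([
  [-3.3,1.8,11,-0.0046,0,0],
  [-3.3,1.8,11,-0.0046,0,0],
  [0,0,0,0,0,0],
], gripper=70)

```text
t: 9.05
ee_pos: [0.5771, -0.0214, 0.1284]
tcp_rot: [-180.0, -0.0, 82.3]
wrist_force: [-0.3, 0.3, 0.4]
opening: 0.0698
```

Run:
```python
from h import *
s=r.sense();print(s['ee_pos'],s['tcp_rot']);plan(0.5775,-0.0183,0.058,82.5,4)
```

```text
[ 0.5771 -0.0214  0.1284] [-179.9725   -0.0343   82.3052]
dist mm 70.44008627982674 turn deg 0.19972613418997354
[[0.8,0.0,17.6,-0.0001,-0.0001,-0.0009],[0.8,0.0,17.6,-0.0001,-0.0001,-0.0009],[0.8,0.0,17.6,-0.0001,-0.0001,-0.0009],[0.8,0.0,17.6,-0.0001,-0.0001,-0.0009]]
```

Call:
move_arm([
  [0.8,0,15,0,0,-0.001],
  [0.8,0,20,0,0,-0.001],
  [0.8,0,20,0,0,-0.001],
  [0.5,0,12,0,0,0],
  [0,0,3,0,0,0],
])

```text
t: 9.68
ee_pos: [0.5773, -0.0197, 0.0542]
tcp_rot: [-180.0, -0.0, 82.4]
wrist_force: [1.0, -0.4, 0.1]
opening: 0.0702
```

Run:
```python
from h import *
s=r.sense();print(s['ee_pos'],s['tcp_rot']);plan(0.5775,-0.0183,0.058,82.5,1)
```

```text
[ 0.5773 -0.0197  0.0542] [-179.9856   -0.0335   82.3535]
dist mm 4.077860627086883 turn deg 0.1509455022024511
[[1.5,0.0,-3.8,-0.0003,-0.0006,-0.0026]]
```

Call:
move_arm([
  [1.5,0,-4,0,0,-0.002],
  [0,0,0,0,0,0],
  [0,0,0,0,0,0],
  [0,0,0,0,0,0],
  [0,0,0,0,0,0],
  [0,0,0,0,0,0],
], gripper=34)

```text
t: 10.42
ee_pos: [0.5779, -0.0182, 0.0598]
tcp_rot: [179.9, -0.0, 82.5]
wrist_force: [-0.5, -1.1, -1.0]
opening: 0.0454
```

Call:
move_arm([
  [0,0,-10,0,0,0],
  [0,0,-30,0,0,0],
  [0,0,-40,0,0,0],
  [0,0,-40,0,0,0],
  [0,0,-10,0,0,0],
])

```text
t: 11.05
ee_pos: [0.5773, -0.0183, 0.1947]
tcp_rot: [180.0, -0.0, 82.5]
wrist_force: [-0.3, -0.5, -1.7]
opening: 0.045
```

Run:
```python
from h import *
s=r.sense();print(s['ee_pos'],s['tcp_rot'],s['opening'],s['wrist_force']);plan(0.453,-0.30,0.19,82.5,8)
```

```text
[ 0.5773 -0.0183  0.1947] [179.9944  -0.0344  82.4702] 0.044980310730184395 [-0.297  -0.4627 -1.6688]
dist mm 307.9603507052942 turn deg 0.045834135976244875
[[-36.9,-10.8,0.6,0.0,-0.0001,-0.0001],[-36.9,-10.8,0.6,0.0,-0.0001,-0.0001],[-36.9,-10.8,0.6,0.0,-0.0001,-0.0001],[-36.9,-10.8,0.6,0.0,-0.0001,-0.0001],[-36.9,-10.8,0.6,0.0,-0.0001,-0.0001],[-36.9,-10.8,0.6,0.0,-0.0001,-0.0001],[-36.9,-10.8,0.6,0.0,-0.0001,-0.0001],[-36.9,-10.8,0.6,0.0,-0.0001,-0.0001]]
```

Call:
move_arm([
  [-20,-6,0,0,0,0],
  [-37,-11,0,0,0,0],
  [-37,-11,0,0,0,0],
  [-37,-11,0,0,0,0],
  [-37,-11,0,0,0,0],
  [-37,-11,0,0,0,0],
  [-35,-10,0,0,0,0],
  [-25,-8,0,0,0,0],
  [-15,-4,0,0,0,0],
  [-5,-1,0,0,0,0],
])

```text
t: 12.3
ee_pos: [0.4429, -0.3017, 0.1826]
tcp_rot: [-179.0, -0.4, 82.4]
wrist_force: [0.4, -0.6, -2.9]
opening: 0.045
```

Run:
```python
from h import *
s=r.sense();print(s['ee_pos'],s['tcp_rot'],s['opening'],s['wrist_force']);plan(0.453,-0.30,0.08,82.5,5)
```

```text
[ 0.4429 -0.3017  0.1826] [-178.9916   -0.4211   82.3694] 0.04501588529055806 [ 0.3656 -0.6057 -2.8601]
dist mm 103.06436660729915 turn deg 1.1000886751470216
[[0.5,2.3,20.5,-0.0035,-0.0015,-0.0004],[0.5,2.2,20.5,-0.0035,-0.0015,-0.0004],[0.5,2.2,20.5,-0.0035,-0.0015,-0.0004],[0.5,2.1,20.5,-0.0035,-0.0015,-0.0004],[0.6,2.0,20.5,-0.0035,-0.0015,-0.0004]]
```

Call:
move_arm([
  [0.5,2.2,15,-0.0035,-0.0015,0],
  [0.5,2.2,22,-0.0035,-0.0015,0],
  [0.5,2.2,22,-0.0035,-0.0015,0],
  [0.5,2.2,22,-0.0035,-0.0015,0],
  [0.5,2,15,-0.0035,-0.0015,0],
  [0,0,8,0,0,0],
  [0,0,3,0,0,0],
])

```text
t: 13.18
ee_pos: [0.454, -0.2967, 0.0708]
tcp_rot: [-179.9, -0.1, 82.6]
wrist_force: [0.4, 0.2, -1.5]
opening: 0.0453
```

Run:
```python
from h import *
s=r.sense();print(s['ee_pos'],s['tcp_rot'],s['opening'],s['wrist_force']);plan(0.453,-0.30,0.062,82.5,1)
```

```text
[ 0.454  -0.2967  0.0708] [-179.934    -0.0673   82.6028] 0.04525512038231094 [ 0.4273  0.2388 -1.545 ]
dist mm 9.429149451603928 turn deg 0.13948938217200374
[[-3.4,-0.5,8.8,-0.0012,-0.0012,0.0018]]
```

Target contact is at z≈0.0588.

Call:
move_arm([
  [-3,-0.5,8,-0.001,-0.001,0.0018],
  [0,0,2,0,0,0],
  [0,0,1.5,0,0,0],
])

```text
t: 13.55
ee_pos: [0.4533, -0.3, 0.0594]
tcp_rot: [179.9, 0.0, 82.5]
wrist_force: [-0.8, -0.2, -1.8]
opening: 0.0454
```

Call:
move_arm([
  [0,0,1,0,0,0],
])

```text
t: 13.68
ee_pos: [0.4534, -0.3001, 0.0585]
tcp_rot: [179.9, 0.0, 82.5]
wrist_force: [-0.3, -0.5, -1.9]
opening: 0.0453
```

Call:
move_arm([
  [0,0,0.8,0,0,0],
  [0,0,0.3,0,0,0],
])

```text
t: 13.92
ee_pos: [0.4534, -0.3002, 0.0582]
tcp_rot: [179.9, 0.1, 82.5]
wrist_force: [-1.4, 1.0, 2.8]
opening: 0.045
```

Call:
move_arm([
  [0,0,0,0,0,0],
  [0,0,0,0,0,0],
  [0,0,0,0,0,0],
  [0,0,0,0,0,0],
], gripper=63)

```text
t: 14.42
ee_pos: [0.4537, -0.3005, 0.0584]
tcp_rot: [179.8, 0.1, 82.5]
wrist_force: [0.7, -0.4, -0.0]
opening: 0.063
```

Call:
move_arm([
  [0,0,-15,0,0,0],
  [0,0,-35,0,0,0],
  [0,0,-40,0,0,0],
  [0,0,-25,0,0,0],
  [0,0,0,0,0,0],
])

```text
t: 15.05
ee_pos: [0.4534, -0.3002, 0.1805]
tcp_rot: [179.8, 0.2, 82.5]
wrist_force: [0.3, 0.2, -1.4]
opening: 0.063
```

Run:
```python
from h import *
s=r.sense();print(s['ee_pos'],s['tcp_rot'],s['opening'])
plan(0.5813,0.043,0.16,82.5,9)
```

```text
[ 0.4534 -0.3002  0.1805] [179.76     0.155   82.4961] 0.06301746110948771
dist mm 366.8036297436256 turn deg 0.2857370610555564
[[39.7,9.1,2.2,0.0005,0.0003,-0.0],[39.7,9.1,2.2,0.0005,0.0003,-0.0],[39.7,9.1,2.2,0.0005,0.0003,-0.0],[39.7,9.1,2.2,0.0005,0.0003,-0.0],[39.7,9.1,2.2,0.0005,0.0003,-0.0],[39.7,9.1,2.2,0.0005,0.0003,-0.0],[39.7,9.1,2.3,0.0005,0.0003,-0.0],[39.7,9.1,2.3,0.0005,0.0003,-0.0],[39.7,9.1,2.3,0.0005,0.0003,-0.0]]
```

Call:
move_arm([
  [20,5,0,0,0,0],
  [40,9,0,0,0,0],
  [40,9,0,0,0,0],
  [40,9,0,0,0,0],
  [40,9,0,0,0,0],
  [40,9,0,0,0,0],
  [40,9,0,0,0,0],
  [40,9,4,0,0,0],
  [30,7,4,0,0,0],
  [15,3,4,0,0,0],
], gripper=66)

```text
t: 16.3
ee_pos: [0.5754, 0.0515, 0.1596]
tcp_rot: [-179.4, 0.0, 82.5]
wrist_force: [-0.6, -0.8, -0.5]
opening: 0.0658
```

Run:
```python
from h import *
s=r.sense();print(s['ee_pos'],s['tcp_rot'],s['opening'])
plan(0.5813,0.043,0.13,82.5,3)
```

```text
[0.5754 0.0515 0.1596] [-179.4337    0.0022   82.5085] 0.0658041057245868
dist mm 31.309249134748 turn deg 0.5663255584747298
[[-2.6,2.4,9.8,-0.0033,0.0,0.0],[-2.6,2.4,9.8,-0.0033,0.0,0.0],[-2.6,2.3,9.8,-0.0033,0.0,0.0]]
```

Call:
move_arm([
  [-2.6,2.4,9,-0.0033,0,0],
  [-2.6,2.4,9,-0.0033,0,0],
  [-2.6,2.4,9,-0.0033,0,0],
  [0,0,0,0,0,0],
])

```text
t: 16.8
ee_pos: [0.5803, 0.041, 0.129]
tcp_rot: [-179.8, 0.0, 82.5]
wrist_force: [0.2, 0.1, -0.1]
opening: 0.0662
```

Run:
```python
from h import *
s=r.sense();print(s['ee_pos'],s['tcp_rot'],s['opening'])
plan(0.5813,0.043,0.051,82.5,4)
```

```text
[0.5803 0.041  0.129 ] [-179.849     0.0385   82.4584] 0.06615603121690242
dist mm 78.03210898750619 turn deg 0.1613207811741838
[[0.6,0.2,19.5,-0.0007,0.0002,-0.0002],[0.5,0.2,19.5,-0.0007,0.0002,-0.0002],[0.5,0.2,19.5,-0.0007,0.0002,-0.0002],[0.5,0.2,19.5,-0.0007,0.0002,-0.0002]]
```

Call:
move_arm([
  [0.6,0.2,15,0,0,0],
  [0.6,0.2,20,0,0,0],
  [0.6,0.2,20,0,0,0],
  [0.5,0.2,14,0,0,0],
  [0,0,5,0,0,0],
])

```text
t: 17.42
ee_pos: [0.5813, 0.042, 0.0513]
tcp_rot: [-179.9, 0.0, 82.3]
wrist_force: [0.0, 1.4, 0.3]
opening: 0.0662
```

Run:
```python
from h import *
s=r.sense();print(s['ee_pos'],s['tcp_rot'],s['opening'])
plan(0.5813,0.043,0.051,82.5,1)
```

```text
[0.5813 0.042  0.0513] [-179.9222    0.0307   82.3387] 0.06619048077145896
dist mm 1.0597229430008348 turn deg 0.18166714771948936
[[1.0,-0.2,0.3,-0.0014,0.0005,-0.0028]]
```

Call:
move_arm([
  [1,-0.2,0,0,0,-0.002],
  [0,0,0,0,0,0],
  [0,0,0,0,0,0],
  [0,0,0,0,0,0],
  [0,0,0,0,0,0],
], gripper=34, grip_force=30)

```text
t: 18.05
ee_pos: [0.5817, 0.0431, 0.0524]
tcp_rot: [180.0, 0.0, 82.5]
wrist_force: [0.3, -0.2, -1.7]
opening: 0.0415
```

Call:
move_arm([
  [0,0,-10,0,0,0],
  [0,0,-30,0,0,0],
  [0,0,-40,0,0,0],
  [0,0,-40,0,0,0],
  [0,0,-10,0,0,0],
])

```text
t: 18.68
ee_pos: [0.5813, 0.0431, 0.1879]
tcp_rot: [-180.0, 0.0, 82.5]
wrist_force: [0.5, 0.1, -1.9]
opening: 0.0412
```

Run:
```python
from h import *
s=r.sense();print(s['ee_pos'],s['tcp_rot'],s['opening'],s['wrist_force']);plan(0.385,-0.25,0.19,82.5,9)
```

```text
[0.5813 0.0431 0.1879] [-179.9721    0.0262   82.4662] 0.041245889110964024 [ 0.5453  0.1168 -1.9317]
dist mm 352.78462179464384 turn deg 0.05107878604083951
[[-35.1,-17.4,-0.2,-0.0001,0.0001,-0.0001],[-35.1,-17.4,-0.2,-0.0001,0.0001,-0.0001],[-35.1,-17.4,-0.2,-0.0001,0.0001,-0.0001],[-35.1,-17.4,-0.2,-0.0001,0.0001,-0.0001],[-35.1,-17.4,-0.2,-0.0001,0.0001,-0.0001],[-35.1,-17.4,-0.2,-0.0001,0.0001,-0.0001],[-35.1,-17.4,-0.2,-0.0001,0.0001,-0.0001],[-35.1,-17.4,-0.2,-0.0001,0.0001,-0.0001],[-35.1,-17.4,-0.2,-0.0001,0.0001,-0.0001]]
```

Call:
move_arm([
  [-20,-10,-1,0,0,0],
  [-37,-18,-1,0,0,0],
  [-37,-18,-1,0,0,0],
  [-37,-18,-1,0,0,0],
  [-37,-18,-1,0,0,0],
  [-37,-18,-1,0,0,0],
  [-37,-18,-1,0,0,0],
  [-35,-18,-1,0,0,0],
  [-25,-12,0,0,0,0],
  [-10,-5,0,0,0,0],
])

```text
t: 19.92
ee_pos: [0.3708, -0.2565, 0.1878]
tcp_rot: [-179.0, -0.3, 82.4]
wrist_force: [0.4, -0.2, -0.7]
opening: 0.0414
```

Run:
```python
from h import *
s=r.sense();print(s['ee_pos'],s['tcp_rot'],s['opening'],s['wrist_force']);plan(0.385,-0.25,0.075,82.5,5)
```

```text
[ 0.3708 -0.2565  0.1878] [-179.0235   -0.2778   82.4044] 0.04136964990443805 [ 0.3511 -0.1657 -0.6673]
dist mm 113.8320187388626 turn deg 1.0195062935272194
[[1.5,3.0,22.5,-0.0034,-0.001,-0.0003],[1.6,3.0,22.5,-0.0034,-0.001,-0.0003],[1.6,2.9,22.5,-0.0034,-0.001,-0.0003],[1.6,2.8,22.5,-0.0034,-0.001,-0.0003],[1.6,2.7,22.5,-0.0034,-0.001,-0.0003]]
```

Call:
move_arm([
  [1.5,3,15,-0.0034,-0.001,0],
  [1.5,3,22,-0.0034,-0.001,0],
  [1.5,3,24,-0.0034,-0.001,0],
  [1.5,3,24,-0.0034,-0.001,0],
  [1.5,3,18,-0.0034,-0.001,0],
  [0,0,9,0,0,0],
  [0,0,3,0,0,0],
])

```text
t: 20.8
ee_pos: [0.3819, -0.2483, 0.0665]
tcp_rot: [-179.7, -0.2, 82.3]
wrist_force: [0.3, -0.5, -1.9]
opening: 0.041
```

Run:
```python
from h import *
s=r.sense();print(s['ee_pos'],s['tcp_rot'],s['opening'],s['wrist_force']);plan(0.385,-0.25,0.0535,82.5,1)
```

```text
[ 0.3819 -0.2483  0.0665] [-179.7167   -0.1926   82.3276] 0.04103706092600771 [ 0.3334 -0.5006 -1.8515]
dist mm 13.5186419240421 turn deg 0.38334004031538516
[[-1.3,3.4,13.0,-0.0049,-0.0034,-0.003]]
```

Call:
move_arm([
  [-1,3,10,-0.005,-0.003,-0.003],
  [0,0,2.5,0,0,0],
  [0,0,1,0,0,0],
])

```text
t: 21.18
ee_pos: [0.385, -0.25, 0.0529]
tcp_rot: [179.9, 0.0, 82.5]
wrist_force: [0.3, -1.0, -1.3]
opening: 0.0415
```

Call:
move_arm([
  [0,0,1,0,0,0],
  [0,0,0.8,0,0,0],
])

```text
t: 21.42
ee_pos: [0.3851, -0.2501, 0.0514]
tcp_rot: [179.9, 0.1, 82.5]
wrist_force: [0.3, -0.3, -1.3]
opening: 0.0416
```

Call:
move_arm([
  [0,0,0.7,0,0,0],
  [0,0,0.3,0,0,0],
])

```text
t: 21.68
ee_pos: [0.3852, -0.2502, 0.0505]
tcp_rot: [179.9, 0.1, 82.5]
wrist_force: [0.7, -0.5, -0.8]
opening: 0.0412
```

Call:
move_arm([
  [0,0,0.7,0,0,0],
])

```text
t: 21.8
ee_pos: [0.3853, -0.2503, 0.0503]
tcp_rot: [179.8, 0.1, 82.5]
wrist_force: [-2.0, 1.2, 20.0]
opening: 0.0413
```

Contact. Release pose on the mat: (0.3853, -0.2503, 0.0505).

Call:
move_arm([
  [0,0,-0.3,0,0,0],
  [0,0,0,0,0,0],
  [0,0,0,0,0,0],
  [0,0,0,0,0,0],
], gripper=62)

```text
t: 22.3
ee_pos: [0.3854, -0.2504, 0.0508]
tcp_rot: [179.8, 0.1, 82.5]
wrist_force: [0.2, 0.6, -0.6]
opening: 0.0622
```

Call:
move_arm([
  [0,0,-15,0,0,0],
  [0,0,-35,0,0,0],
  [0,0,-40,0,0,0],
  [0,0,-30,0,0,0],
  [0,0,-15,0,0,0],
])

```text
t: 22.92
ee_pos: [0.3845, -0.2497, 0.1886]
tcp_rot: [180.0, -0.0, 82.5]
wrist_force: [0.0, 0.7, -0.6]
opening: 0.0621
```

Run:
```python
from h import *
s=r.sense();print(s['ee_pos'],s['tcp_rot'],s['opening'])
p,d=r.capture('top'); save('t1',p);np.savez('t1.npz',p=p,d=d)
plan(0.6345,-0.0285,0.2,83.3,9)
```

```text
[ 0.3845 -0.2497  0.1886] [179.9894  -0.0151  82.5024] 0.06207575410007337
dist mm 333.89084995896195 turn deg 0.8037522629881274
[[28.0,24.3,-1.1,0.0002,0.0001,-0.0015],[28.0,24.3,-1.1,0.0002,0.0001,-0.0015],[27.9,24.4,-1.1,0.0002,0.0001,-0.0015],[27.9,24.4,-1.1,0.0002,0.0001,-0.0015],[27.9,24.5,-1.1,0.0002,0.0001,-0.0015],[27.8,24.5,-1.1,0.0002,0.0001,-0.0015],[27.8,24.5,-1.1,0.0002,0.0001,-0.0015],[27.8,24.6,-1.1,0.0002,0.0001,-0.0015],[27.7,24.6,-1.1,0.0002,0.0001,-0.0015]]
```

View pics/t1.png

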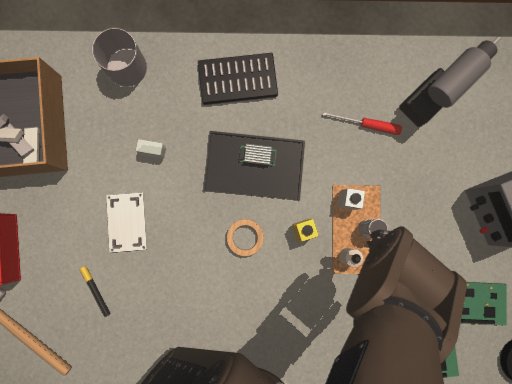

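All three containers stand upright on the mat, at (355,199), (377,227) and (355,258). The tape, yellow can and block haven't moved. Next is the module.

Call:
move_arm([
  [14,12,0,0,0,-0.0015],
  [29,25,0,0,0,-0.0015],
  [29,25,0,0,0,-0.0015],
  [29,25,0,0,0,-0.0015],
  [29,25,0,0,0,-0.0015],
  [29,25,0,0,0,-0.0015],
  [29,25,0,0,0,-0.0015],
  [29,25,0,0,0,-0.0015],
  [20,18,0,0,0,-0.0015],
  [10,8,0,0,0,0],
])

```text
t: 24.22
ee_pos: [0.6329, -0.0246, 0.1834]
tcp_rot: [-179.8, 0.0, 83.2]
wrist_force: [0.2, -0.0, 0.6]
opening: 0.0619
```

Run:
```python
from h import *
s=r.sense();print(s['ee_pos'],s['tcp_rot'],s['opening'])
plan(0.6343,-0.0283,0.1,83.3,4)
```

```text
[ 0.6329 -0.0246  0.1834] [-179.7873    0.0322   83.1503] 0.061935204870869405
dist mm 83.5427701096361 turn deg 0.26209473871165173
[[-0.9,0.5,20.9,-0.0009,0.0001,-0.0007],[-0.9,0.5,20.9,-0.0009,0.0001,-0.0007],[-0.9,0.5,20.9,-0.0009,0.0001,-0.0007],[-0.9,0.5,20.9,-0.0009,0.0001,-0.0007]]
```

Call:
move_arm([
  [-1.2,0.5,15,-0.001,0,-0.0007],
  [-1.2,0.5,25,-0.001,0,-0.0007],
  [-1.2,0.5,25,-0.001,0,-0.0007],
  [-1,0.5,25,-0.001,0,0],
  [0,0,18,0,0,0],
  [0,0,6,0,0,0],
], gripper=53)

```text
t: 24.98
ee_pos: [0.6286, -0.0337, 0.0605]
tcp_rot: [-179.7, 0.1, 83.1]
wrist_force: [1.0, 0.5, 0.5]
opening: 0.053
```

Run:
```python
from h import *
s=r.sense();print(s['ee_pos'],s['tcp_rot'],s['opening'])
c=cal('wrist');p,d=r.capture('wrist'); save('w3',p)
plan(0.6343,-0.0283,0.045,83.3,1)
```

```text
[ 0.6286 -0.0337  0.0605] [-179.6871    0.0572   83.1038] 0.05296940963810661
dist mm 17.157047167720457 turn deg 0.3913895310391331
[[6.0,5.1,15.2,-0.0058,0.001,-0.0034]]
```

View pics/w3.png

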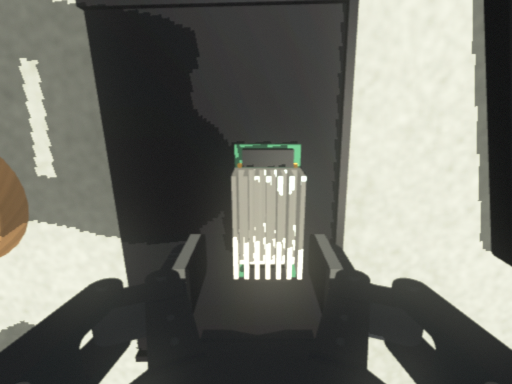

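The module lies between the fingers, (268,220) against a finger middle of about 259. That matches the predicted 5 mm shift.

Call:
move_arm([
  [6,5.2,2,-0.005,0.001,-0.003],
  [0.5,0.5,8,0,0,0],
  [0,0,4,0,0,0],
])

```text
t: 25.4
ee_pos: [0.6358, -0.028, 0.0468]
tcp_rot: [179.9, 0.0, 83.3]
wrist_force: [-0.2, 0.9, -1.0]
opening: 0.053
```

Run:
```python
from h import *
s=r.sense();print(s['ee_pos'],s['tcp_rot'],s['opening'])
plan(0.6343,-0.0283,0.028,83.3,1)
```

```text
[ 0.6358 -0.028   0.0468] [179.8924   0.0008  83.2665] 0.05302416712479252
dist mm 18.84460001237356 turn deg 0.11273175056271043
[[-0.5,-1.5,18.8,0.0019,0.0,-0.0006]]
```

Call:
move_arm([
  [-0.3,-0.7,9,0.001,0,0],
  [-0.2,-0.7,7,0.001,0,0],
  [0,0,3,0,0,0],
])

```text
t: 25.78
ee_pos: [0.6342, -0.0283, 0.0266]
tcp_rot: [-180.0, 0.0, 83.3]
wrist_force: [0.1, 0.4, -0.4]
opening: 0.0535
```

Run:
```python
from h import *
s=r.sense();print(s['ee_pos'],s['tcp_rot'],s['opening'])
plan(0.6343,-0.0283,0.028,83.3,1)
```

```text
[ 0.6342 -0.0283  0.0266] [-179.9926    0.0016   83.2786] 0.05346562049550846
dist mm 1.450096660911215 turn deg 0.02269785876989767
[[0.0,0.1,-1.4,-0.0001,0.0,-0.0004]]
```

Call:
move_arm([
  [0,0,-1,0,0,0],
  [0,0,0,0,0,0],
  [0,0,0,0,0,0],
  [0,0,0,0,0,0],
], gripper=32, grip_force=40)

```text
t: 26.28
ee_pos: [0.6342, -0.0283, 0.0275]
tcp_rot: [-180.0, 0.0, 83.3]
wrist_force: [0.4, 0.2, -1.8]
opening: 0.039
```

Call:
move_arm([
  [0,0,-8,0,0,0],
  [0,0,-25,0,0,0],
  [0,0,-35,0,0,0],
  [0,0,-35,0,0,0],
  [0,0,-15,0,0,0],
])

```text
t: 26.9
ee_pos: [0.6337, -0.0283, 0.1495]
tcp_rot: [-179.9, -0.0, 83.3]
wrist_force: [0.7, -0.0, -2.9]
opening: 0.0392
```

Run:
```python
from h import *
s=r.sense();print(s['ee_pos'],s['tcp_rot'],s['opening'],s['wrist_force'],s['joint_pos'])
plan(0.4690,0.2926,0.16,184.6,11)
```

```text
[ 0.6337 -0.0283  0.1495] [-179.8617   -0.0013   83.273 ] 0.03924087430437755 [ 0.6684 -0.047  -2.8953] [-8.5154 34.8027 93.3602 -0.0038 51.9754 -1.786 ]
dist mm 360.7895424336751 turn deg 101.32706851531255
[[27.2,-18.3,-0.9,-0.0002,-0.0002,-0.1608],[29.8,-13.7,-0.9,-0.0002,-0.0002,-0.1608],[31.6,-8.7,-0.9,-0.0002,-0.0002,-0.1608],[32.6,-3.6,-0.9,-0.0002,-0.0002,-0.1608],[32.7,1.7,-0.9,-0.0002,-0.0002,-0.1608],[32.0,6.9,-0.9,-0.0002,-0.0002,-0.1608],[30.5,11.9,-1.0,-0.0002,-0.0002,-0.1608],[28.2,16.7,-1.0,-0.0002,-0.0002,-0.1608],[25.2,21.0,-1.0,-0.0002,-0.0002,-0.1608],[21.5,24.7,-1.0,-0.0002,-0.0002,-0.1608],[17.3,27.9,-1.0,-0.0002,-0.0002,-0.1608]]
```

Call:
move_arm([
  [14,-10,0,0,0,-0.08],
  [28.5,-16,-1,0,0,-0.16],
  [31,-11,-1,0,0,-0.16],
  [32,-6,-1,0,0,-0.16],
  [33,-1,-1,0,0,-0.16],
  [32.5,4,-1,0,0,-0.16],
  [31,9.5,-1,0,0,-0.16],
  [29,14,-1,0,0,-0.16],
  [27,19,-1,0,0,-0.16],
  [15,15,-1,0,0,-0.1],
])

```text
t: 28.15
ee_pos: [0.4865, 0.2425, 0.157]
tcp_rot: [-179.9, -0.3, 169.5]
wrist_force: [-0.4, -1.2, -1.8]
opening: 0.0392
```

Run:
```python
from h import *
s=r.sense();print(s['ee_pos'],s['tcp_rot'],s['opening'],s['wrist_force'],s['joint_pos'])
plan(0.4690,0.2926,0.14,184.6,4)
```

```text
[0.4865 0.2425 0.157 ] [-179.8921   -0.3201  169.4966] 0.039194216739015734 [-0.4324 -1.1663 -1.8063] [ 19.502   27.9916 106.0467   0.0922  46.293  -60.0588]
dist mm 55.71130566661214 turn deg 15.106838024654415
[[6.6,11.5,4.3,-0.0003,-0.0015,-0.0659],[5.8,11.9,4.3,-0.0003,-0.0015,-0.0659],[5.0,12.3,4.2,-0.0003,-0.0015,-0.0659],[4.2,12.6,4.2,-0.0003,-0.0015,-0.0659]]
```

Call:
move_arm([
  [6.6,11.5,4,0,-0.0015,-0.066],
  [5.8,12,4,0,-0.0015,-0.066],
  [5,12.3,4,0,-0.0015,-0.066],
  [4.2,12.6,4,0,-0.0015,-0.066],
  [0,0,0,0,0,0],
  [0,0,0,0,0,0],
])

```text
t: 28.9
ee_pos: [0.466, 0.2947, 0.1388]
tcp_rot: [-179.9, -0.2, -174.8]
wrist_force: [0.5, -0.1, -0.9]
opening: 0.0389
```

Run:
```python
from h import *
s=r.sense();print(s['ee_pos'],s['tcp_rot'],s['opening'],s['wrist_force'])
plan(0.4690,0.2926,0.08,184.6,4)
```

```text
[0.466  0.2947 0.1388] [-179.8595   -0.1899 -174.7676] 0.03892156606294183 [ 0.4863 -0.1203 -0.8603]
dist mm 58.96647672680833 turn deg 0.6752562329836861
[[-0.8,-0.6,14.7,-0.0006,-0.0008,0.0028],[-0.7,-0.6,14.7,-0.0006,-0.0008,0.0028],[-0.7,-0.6,14.7,-0.0006,-0.0008,0.0028],[-0.7,-0.6,14.7,-0.0006,-0.0008,0.0028]]
```

Call:
move_arm([
  [-0.8,-0.6,14,-0.0006,-0.001,0.003],
  [-0.8,-0.6,18,-0.0006,-0.001,0.003],
  [-0.8,-0.6,18,-0.0006,-0.001,0.003],
  [-0.7,-0.6,14,0,0,0.003],
  [0,0,8,0,0,0],
  [0,0,4,0,0,0],
])

```text
t: 29.65
ee_pos: [0.4702, 0.2902, 0.0581]
tcp_rot: [-180.0, -0.0, -175.8]
wrist_force: [-0.5, 0.1, -2.3]
opening: 0.0393
```

Run:
```python
from h import *
s=r.sense();print(s['ee_pos'],s['tcp_rot'],s['opening'],s['wrist_force'])
c=cal('wrist');p,d=r.capture('wrist'); save('w4',p);np.savez('w4.npz',p=p,d=d,o=c[0]['origin'],q=c[0]['orientation'])
plan(0.4690,0.2926,0.045,184.6,1)
```

```text
[0.4702 0.2902 0.0581] [-179.9623   -0.0064 -175.8464] 0.03933791869229645 [-0.481   0.0558 -2.3214]
dist mm 13.116007674470612 turn deg 0.44626701174416766
[[0.9,2.5,12.8,-0.0008,-0.0004,-0.0077]]
```

View pics/w4.png

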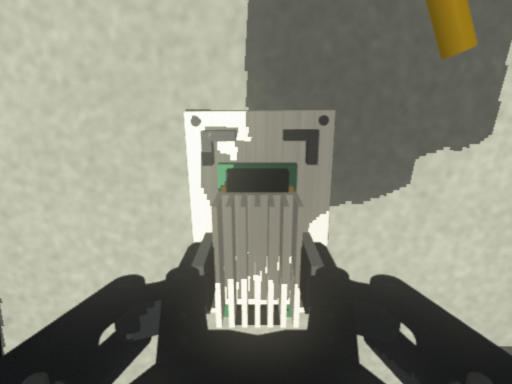

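The module hangs centred and square over the jig. Plate screws are at (196,121) and (324,121), and the board end is centred at about 258. Lowering.

Call:
move_arm([
  [0.9,2.5,4,0,0,-0.007],
  [0.2,0.4,8,0,0,0],
  [0,0,5,0,0,0],
  [0,0,3,0,0,0],
])

```text
t: 30.2
ee_pos: [0.469, 0.2936, 0.0375]
tcp_rot: [-180.0, 0.1, -175.4]
wrist_force: [0.7, -0.2, -2.8]
opening: 0.0394
```

Run:
```python
from h import *
s=r.sense();print(s['ee_pos'],s['tcp_rot'],s['opening'],s['wrist_force'])
plan(0.4690,0.2926,0.030,184.6,1)
```

```text
[0.469  0.2936 0.0375] [-179.9954    0.0807 -175.3927] 0.039370584291814295 [ 0.6889 -0.2331 -2.8462]
dist mm 7.565282171437353 turn deg 0.08119089495643002
[[0.1,-1.0,7.5,-0.0001,0.0014,0.0001]]
```

Call:
move_arm([
  [0,-0.9,5,0,0.001,0],
  [0,0,2.5,0,0,0],
  [0,0,1,0,0,0],
])

```text
t: 30.58
ee_pos: [0.4692, 0.2926, 0.0283]
tcp_rot: [-180.0, 0.0, -175.4]
wrist_force: [0.5, -0.0, -2.3]
opening: 0.0391
```

Call:
move_arm([
  [0,0,0.6,0,0,0],
])

```text
t: 30.7
ee_pos: [0.4692, 0.2926, 0.0281]
tcp_rot: [-180.0, 0.0, -175.4]
wrist_force: [-4.2, -1.0, 12.8]
opening: 0.0392
```

Contact on the jig plate. Opening to 52 (the stops are clear of the finger zone) and retreating.

Call:
move_arm([
  [0,0,-0.3,0,0,0],
  [0,0,0,0,0,0],
  [0,0,0,0,0,0],
  [0,0,0,0,0,0],
], gripper=52)

```text
t: 31.2
ee_pos: [0.4696, 0.2928, 0.0291]
tcp_rot: [180.0, 0.1, -175.4]
wrist_force: [-0.7, -0.1, -0.0]
opening: 0.0515
```

Call:
move_arm([
  [0,0,-10,0,0,0],
  [0,0,-30,0,0,0],
  [0,0,-40,0,0,0],
  [0,0,-40,0,0,0],
  [0,0,-30,0,0,0],
  [0,0,-10,0,0,0],
])

```text
t: 31.95
ee_pos: [0.4688, 0.2925, 0.1961]
tcp_rot: [180.0, 0.1, -175.4]
wrist_force: [-0.4, -0.2, -0.7]
opening: 0.0518
```

Run:
```python
from h import *
s=r.sense();print(s['ee_pos'],s['tcp_rot'],s['opening'],s['wrist_force'])
c=cal('wrist');p,d=r.capture('wrist'); save('w5',p);np.savez('w5.npz',p=p,d=d,o=c[0]['origin'],q=c[0]['orientation'])
plan(0.387,-0.24,0.19,82.5,12)
```

```text
[0.4688 0.2925 0.1961] [ 179.9814    0.0808 -175.3998] 0.05180820709071535 [-0.355  -0.1677 -0.7323]
dist mm 538.8527530469802 turn deg 102.09987782156114
[[10.4,-43.7,0.5,0.0002,0.0001,0.1485],[3.8,-44.7,0.5,0.0002,0.0001,0.1485],[-2.9,-44.8,0.5,0.0002,0.0001,0.1485],[-9.5,-43.9,0.5,0.0002,0.0001,0.1485],[-15.9,-42.0,0.5,0.0002,0.0001,0.1485],[-21.9,-39.2,0.5,0.0002,0.0001,0.1485],[-27.5,-35.5,0.5,0.0002,0.0001,0.1485],[-32.4,-31.1,0.5,0.0002,0.0001,0.1485],[-36.7,-25.9,0.5,0.0002,0.0001,0.1485],[-40.1,-20.2,0.5,0.0002,0.0001,0.1485],[-42.6,-14.1,0.5,0.0002,0.0001,0.1485],[-44.3,-7.6,0.5,0.0002,0.0001,0.1485]]
```

View pics/w5.png

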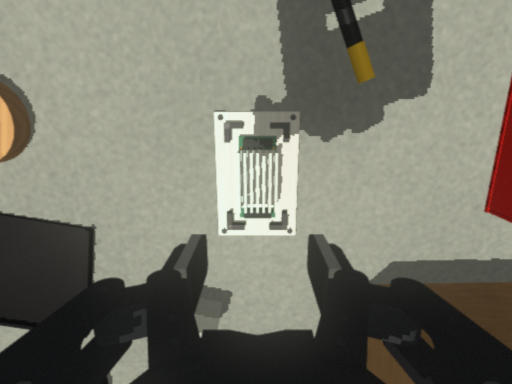

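The module lies flat and centred between the stops, at (259,177). Now I'll return the containers, can first.

Run:
```python
from h import *
plan(0.5245,-0.2502,0.19,82.5,12)
```

```text
dist mm 545.6090542154038 turn deg 102.09987782156114
[[-1.0,-45.5,0.5,0.0002,0.0001,0.1485],[-7.7,-44.8,0.5,0.0002,0.0001,0.1485],[-14.2,-43.2,0.5,0.0002,0.0001,0.1485],[-20.5,-40.6,0.5,0.0002,0.0001,0.1485],[-26.3,-37.1,0.5,0.0002,0.0001,0.1485],[-31.5,-32.8,0.5,0.0002,0.0001,0.1485],[-36.0,-27.8,0.5,0.0002,0.0001,0.1485],[-39.7,-22.2,0.5,0.0002,0.0001,0.1485],[-42.5,-16.1,0.5,0.0002,0.0001,0.1485],[-44.4,-9.6,0.5,0.0002,0.0001,0.1485],[-45.4,-2.9,0.5,0.0002,0.0001,0.1485],[-45.3,3.8,0.5,0.0002,0.0001,0.1485]]
```

Call:
move_arm([
  [0,-25,0,0,0,0.08],
  [-4,-45,0,0,0,0.1485],
  [-11,-44,0,0,0,0.1485],
  [-17.5,-42,0,0,0,0.1485],
  [-23.5,-39,0,0,0,0.1485],
  [-29,-35,0,0,0,0.1485],
  [-34,-30,0,0,0,0.1485],
  [-38,-25,0,0,0,0.1485],
  [-41,-19,0,0,0,0.1485],
  [-43.5,-13,0,0,0,0.1485],
], gripper=62)

```text
t: 33.25
ee_pos: [0.4997, -0.1504, 0.1861]
tcp_rot: [-179.3, -0.2, 101.1]
wrist_force: [0.7, -0.4, 0.5]
opening: 0.0619
```

Run:
```python
from h import *
s=r.sense();print(s['ee_pos'],s['tcp_rot'],s['opening'],s['wrist_force'])
plan(0.5245,-0.2502,0.19,82.5,4)
```

```text
[ 0.4997 -0.1504  0.1861] [-179.3168   -0.2438  101.1066] 0.06186794974317447 [ 0.7339 -0.4391  0.498 ]
dist mm 102.89854736487699 turn deg 18.622092645539567
[[-25.7,1.3,-1.1,-0.0031,-0.0006,0.0812],[-25.5,3.4,-1.1,-0.0031,-0.0006,0.0812],[-25.1,5.4,-1.1,-0.0031,-0.0006,0.0812],[-24.6,7.4,-1.0,-0.0031,-0.0006,0.0812]]
```

Call:
move_arm([
  [-22,1,0,-0.003,0,0.07],
  [-22,3,0,-0.003,0,0.07],
  [-22,5,0,-0.003,0,0.07],
  [-18,6,0,-0.003,0,0.06],
  [-5,3,0,0,0,0.02],
  [0,0,0,0,0,0],
])

```text
t: 34.0
ee_pos: [0.5229, -0.2435, 0.1791]
tcp_rot: [-179.5, -0.4, 83.6]
wrist_force: [-0.4, 0.5, 0.6]
opening: 0.0622
```

Run:
```python
from h import *
s=r.sense();print(s['ee_pos'],s['tcp_rot'],s['opening'],s['wrist_force'])
c=cal('wrist');p,d=r.capture('wrist'); save('w6',p);np.savez('w6.npz',p=p,d=d,o=c[0]['origin'],q=c[0]['orientation'])
plan(0.5245,-0.2502,0.13,82.5,3)
```

```text
[ 0.5229 -0.2435  0.1791] [-179.4641   -0.358    83.5512] 0.06218648447156413 [-0.3784  0.5397  0.6233]
dist mm 49.6618569239656 turn deg 1.2586076947772349
[[-2.3,1.0,16.4,-0.0031,-0.002,0.0063],[-2.3,0.9,16.4,-0.0031,-0.002,0.0063],[-2.3,0.9,16.4,-0.0031,-0.002,0.0063]]
```

View pics/w6.png

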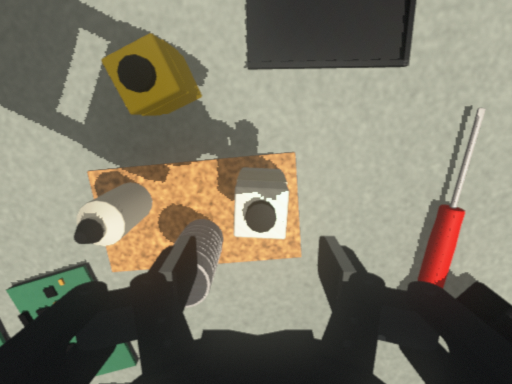

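The can (cap at 261,215), tin and bottle all stand on the mat.

Call:
move_arm([
  [-2.3,1,15,-0.003,-0.002,0.006],
  [-2.3,1,16,-0.003,-0.002,0.006],
  [-2.3,1,16,-0.003,-0.002,0.006],
  [0,0,5,0,0,0],
  [0,0,0,0,0,0],
])

```text
t: 34.67
ee_pos: [0.5241, -0.2478, 0.1232]
tcp_rot: [-179.9, -0.0, 82.7]
wrist_force: [0.5, 0.0, 0.2]
opening: 0.0619
```

Run:
```python
from h import *
s=r.sense();print(s['ee_pos'],s['tcp_rot'],s['opening'],s['wrist_force'])
p,d,c=load('w6'); V=p.max(2); k=comp(V<90,(240,195,282,235)); print(pcirc('wrist',c,k,.1))
plan(0.5245,-0.2502,0.0574,82.5,4)
```

```text
[ 0.5241 -0.2478  0.1232] [-179.9315   -0.0296   82.7428] 0.06193237230670645 [0.5431 0.0116 0.2189]
(array([ 521.3035, -247.9051]), np.float64(19.754405184244426))
dist mm 65.89198903452738 turn deg 0.25405348847346526
[[-0.6,0.2,16.5,-0.0003,-0.0001,0.0011],[-0.6,0.2,16.5,-0.0003,-0.0001,0.0011],[-0.6,0.2,16.5,-0.0003,-0.0001,0.0011],[-0.6,0.2,16.5,-0.0003,-0.0001,0.0011]]
```

Call:
move_arm([
  [-0.6,0.2,14,0,0,0.001],
  [-0.6,0.2,18,0,0,0.001],
  [-0.6,0.2,16,0,0,0.001],
  [-0.6,0,10,0,0,0],
  [0,0,3,0,0,0],
])

```text
t: 35.3
ee_pos: [0.5248, -0.2503, 0.0595]
tcp_rot: [180.0, 0.0, 82.6]
wrist_force: [1.0, -0.5, -0.5]
opening: 0.0621
```

Run:
```python
from h import *
s=r.sense();print(s['ee_pos'],s['tcp_rot'],s['opening'],s['wrist_force'])
plan(0.5245,-0.2502,0.0574,82.5,1)
```

```text
[ 0.5248 -0.2503  0.0595] [179.9641   0.0173  82.6062] 0.06205862829880174 [ 0.9637 -0.4577 -0.4538]
dist mm 2.1263059594884988 turn deg 0.11339946237880659
[[0.1,-0.3,2.1,0.0006,0.0003,0.0019]]
```

Call:
move_arm([
  [0,-0.3,2,0,0,0.002],
  [0,0,0,0,0,0],
  [0,0,0,0,0,0],
  [0,0,0,0,0,0],
  [0,0,0,0,0,0],
], gripper=30)

```text
t: 35.92
ee_pos: [0.5246, -0.2503, 0.058]
tcp_rot: [179.9, 0.0, 82.5]
wrist_force: [-0.1, 0.3, -3.3]
opening: 0.042
```

Call:
move_arm([
  [0,0,-10,0,0,0],
  [0,0,-30,0,0,0],
  [0,0,-40,0,0,0],
  [0,0,-30,0,0,0],
  [0,0,-10,0,0,0],
])

```text
t: 36.55
ee_pos: [0.5241, -0.25, 0.1831]
tcp_rot: [180.0, 0.0, 82.5]
wrist_force: [-0.2, 0.4, -2.7]
opening: 0.0417
```

Run:
```python
from h import *
s=r.sense();print(s['ee_pos'],s['tcp_rot'],s['opening'],s['wrist_force'])
plan(0.5730,-0.0778,0.17,82.5,5)
```

```text
[ 0.5241 -0.25    0.1831] [179.9683   0.013   82.4894] 0.0417083804885878 [-0.2342  0.3609 -2.6533]
dist mm 179.45820807714176 turn deg 0.03584865733747856
[[35.4,5.2,2.6,0.0001,0.0,-0.0],[35.4,5.2,2.6,0.0001,0.0,-0.0],[35.4,5.2,2.6,0.0001,0.0,-0.0],[35.4,5.2,2.6,0.0001,0.0,-0.0],[35.4,5.2,2.6,0.0001,0.0,-0.0]]
```

Call:
move_arm([
  [20,3,0,0,0,0],
  [36,5,0,0,0,0],
  [36,5,0,0,0,0],
  [35,5,0,0,0,0],
  [25,4,0,0,0,0],
  [14,2,2,0,0,0],
  [5,1,2,0,0,0],
  [0,0,0,0,0,0],
])

```text
t: 37.55
ee_pos: [0.5703, -0.0729, 0.1723]
tcp_rot: [-179.5, -0.1, 82.5]
wrist_force: [-0.2, 0.1, -2.8]
opening: 0.0419
```

Run:
```python
from h import *
s=r.sense();print(s['ee_pos'],s['tcp_rot'],s['opening'],s['wrist_force'])
plan(0.5729,-0.0779,0.08,82.5,5)
```

```text
[ 0.5703 -0.0729  0.1723] [-179.4557   -0.1103   82.5078] 0.041917451760193715 [-0.2022  0.0618 -2.7606]
dist mm 92.43940541182991 turn deg 0.5554179118538166
[[-1.0,0.8,18.4,-0.0019,-0.0004,0.0],[-0.9,0.8,18.4,-0.0019,-0.0004,0.0],[-0.9,0.7,18.4,-0.0019,-0.0004,0.0],[-0.9,0.7,18.5,-0.0019,-0.0004,0.0],[-0.9,0.7,18.5,-0.0019,-0.0004,0.0]]
```

Call:
move_arm([
  [-0.9,0.7,14,-0.002,0,0],
  [-0.9,0.7,20,-0.002,0,0],
  [-0.9,0.7,20,-0.002,0,0],
  [-0.9,0.7,20,-0.002,0,0],
  [-0.9,0.7,13,-0.002,0,0],
  [0,0,5,0,0,0],
  [0,0,0,0,0,0],
])

```text
t: 38.42
ee_pos: [0.5716, -0.0823, 0.0739]
tcp_rot: [180.0, -0.1, 82.2]
wrist_force: [0.0, 0.0, -1.6]
opening: 0.0421
```

Run:
```python
from h import *
s=r.sense();print(s['ee_pos'],s['tcp_rot'],s['opening'],s['wrist_force'])
plan(0.5729,-0.0779,0.062,82.5,1)
```

```text
[ 0.5716 -0.0823  0.0739] [179.9926  -0.0953  82.1666] 0.042123127336279396 [ 0.0476  0.0107 -1.6178]
dist mm 12.779704080469507 turn deg 0.34687592225091674
[[4.6,0.7,11.9,0.0001,-0.0017,-0.0058]]
```

Call:
move_arm([
  [4.6,0.7,4,0,-0.0017,-0.006],
  [0.3,0.2,5,0,0,0],
  [0,0,3,0,0,0],
])

```text
t: 38.8
ee_pos: [0.574, -0.0773, 0.0626]
tcp_rot: [179.8, 0.0, 82.6]
wrist_force: [-0.4, -0.1, -3.0]
opening: 0.0414
```

Run:
```python
from h import *
s=r.sense();print(s['ee_pos'],s['tcp_rot'],s['opening'],s['wrist_force'])
plan(0.5729,-0.0779,0.0595,82.5,1)
```

```text
[ 0.574  -0.0773  0.0626] [179.8409   0.0276  82.5546] 0.04139683428601184 [-0.4236 -0.1441 -2.9619]
dist mm 3.3379198603423945 turn deg 0.1704752859147283
[[-0.8,-1.0,3.1,0.0028,0.0005,0.001]]
```

Call:
move_arm([
  [-0.8,-1,2.5,0.002,0,0],
  [0,0,1,0,0,0],
])

```text
t: 39.05
ee_pos: [0.5728, -0.0779, 0.0589]
tcp_rot: [180.0, 0.0, 82.6]
wrist_force: [0.4, -0.2, -2.5]
opening: 0.0417
```

Call:
move_arm([
  [0,0,0.8,0,0,0],
])

```text
t: 39.17
ee_pos: [0.5729, -0.078, 0.0583]
tcp_rot: [180.0, 0.0, 82.6]
wrist_force: [-3.0, 0.4, 9.1]
opening: 0.0417
```

Contact, with the pose within 0.2 mm of the pick pose. Release.

Call:
move_arm([
  [0,0,-0.2,0,0,0],
  [0,0,0,0,0,0],
  [0,0,0,0,0,0],
  [0,0,0,0,0,0],
], gripper=62)

```text
t: 39.67
ee_pos: [0.5734, -0.0782, 0.0592]
tcp_rot: [179.9, 0.0, 82.6]
wrist_force: [1.1, -0.1, 0.1]
opening: 0.0622
```

Call:
move_arm([
  [0,0,-15,0,0,0],
  [0,0,-35,0,0,0],
  [0,0,-40,0,0,0],
  [0,0,-25,0,0,0],
  [0,0,0,0,0,0],
])

```text
t: 40.3
ee_pos: [0.5731, -0.0781, 0.1813]
tcp_rot: [179.8, 0.1, 82.6]
wrist_force: [-0.1, 0.4, -0.9]
opening: 0.062
```

Run:
```python
from h import *
s=r.sense();print(s['ee_pos'],s['tcp_rot'],s['opening'])
plan(0.4535,-0.3003,0.18,82.5,7)
```

```text
[ 0.5731 -0.0781  0.1813] [179.7623   0.0531  82.5549] 0.06204599348747702
dist mm 252.40167994411848 turn deg 0.2496683241827153
[[-33.7,-12.8,0.2,0.0006,0.0001,0.0001],[-33.7,-12.8,0.2,0.0006,0.0001,0.0001],[-33.7,-12.8,0.2,0.0006,0.0001,0.0001],[-33.7,-12.8,0.2,0.0006,0.0001,0.0001],[-33.7,-12.8,0.2,0.0006,0.0001,0.0001],[-33.7,-12.8,0.2,0.0006,0.0001,0.0001],[-33.7,-12.8,0.2,0.0006,0.0001,0.0001]]
```

Tin.

Call:
move_arm([
  [-20,-8,0,0,0,0],
  [-36,-13,0,0,0,0],
  [-36,-13,0,0,0,0],
  [-36,-13,0,0,0,0],
  [-36,-13,0,0,0,0],
  [-33,-13,0,0,0,0],
  [-22,-9,0,0,0,0],
  [-10,-4,0,0,0,0],
  [0,0,0,0,0,0],
], gripper=64)

```text
t: 41.42
ee_pos: [0.4466, -0.304, 0.1745]
tcp_rot: [-179.6, -0.2, 82.4]
wrist_force: [0.1, 0.2, -0.7]
opening: 0.0641
```

Run:
```python
from h import *
s=r.sense();print(s['ee_pos'],s['tcp_rot'],s['opening'])
plan(0.4535,-0.3003,0.125,82.5,3)
```

```text
[ 0.4466 -0.304   0.1745] [-179.5897   -0.2233   82.4439] 0.06407942577279845
dist mm 50.11716320902884 turn deg 0.4703589509770371
[[1.5,2.2,16.5,-0.0024,-0.0013,-0.0003],[1.5,2.2,16.5,-0.0024,-0.0013,-0.0003],[1.5,2.2,16.5,-0.0024,-0.0013,-0.0003]]
```

Call:
move_arm([
  [1.5,2.2,14,-0.0024,-0.001,0],
  [1.5,2.2,16,-0.0024,-0.001,0],
  [1.5,2,14,-0.0024,-0.001,0],
  [0,0,4,0,0,0],
  [0,0,0,0,0,0],
])

```text
t: 42.05
ee_pos: [0.4547, -0.2969, 0.1222]
tcp_rot: [-179.9, -0.1, 82.7]
wrist_force: [-0.1, -0.1, -0.4]
opening: 0.0643
```

Run:
```python
from h import *
s=r.sense();print(s['ee_pos'],s['tcp_rot'],s['opening'])
plan(0.4535,-0.3003,0.0582,82.5,4)
```

```text
[ 0.4547 -0.2969  0.1222] [-179.9351   -0.1177   82.6577] 0.06432397898103544
dist mm 64.12428171493309 turn deg 0.2072973863846631
[[-0.9,-0.2,16.0,-0.0003,-0.0005,0.0007],[-0.9,-0.2,16.0,-0.0003,-0.0005,0.0007],[-0.9,-0.2,16.0,-0.0003,-0.0005,0.0007],[-0.9,-0.2,16.0,-0.0003,-0.0005,0.0007]]
```

Call:
move_arm([
  [-0.9,-0.2,14,0,0,0.001],
  [-0.9,-0.2,18,0,0,0.001],
  [-0.9,-0.2,16,0,0,0.001],
  [-0.6,-0.1,8,0,0,0],
  [0,0,3,0,0,0],
])

```text
t: 42.68
ee_pos: [0.4537, -0.3006, 0.0604]
tcp_rot: [180.0, -0.1, 82.5]
wrist_force: [-0.2, -0.4, -0.1]
opening: 0.064
```

Run:
```python
from h import *
s=r.sense();print(s['ee_pos'],s['tcp_rot'],s['opening'])
plan(0.4535,-0.3003,0.0582,82.5,1)
```

```text
[ 0.4537 -0.3006  0.0604] [179.9684  -0.0541  82.4644] 0.06402828692107634
dist mm 2.27988972235156 turn deg 0.07209482426315572
[[0.3,-0.3,2.2,0.0006,-0.0009,-0.0006]]
```

Call:
move_arm([
  [0.3,-0.3,2,0,0,0],
  [0,0,0,0,0,0],
  [0,0,0,0,0,0],
  [0,0,0,0,0,0],
  [0,0,0,0,0,0],
], gripper=34)

```text
t: 43.3
ee_pos: [0.4536, -0.3003, 0.059]
tcp_rot: [179.9, -0.0, 82.5]
wrist_force: [-0.2, -0.5, -3.0]
opening: 0.0453
```

Call:
move_arm([
  [0,0,-10,0,0,0],
  [0,0,-30,0,0,0],
  [0,0,-40,0,0,0],
  [0,0,-40,0,0,0],
  [0,0,-10,0,0,0],
])

```text
t: 43.92
ee_pos: [0.4531, -0.3, 0.1943]
tcp_rot: [180.0, -0.1, 82.5]
wrist_force: [0.0, -0.5, -2.5]
opening: 0.0449
```

Run:
```python
from h import *
s=r.sense();print(s['ee_pos'],s['tcp_rot'],s['opening'],s['wrist_force'])
plan(0.5777,-0.0183,0.18,82.5,8)
```

```text
[ 0.4531 -0.3     0.1943] [179.982   -0.0623  82.4693] 0.0448807843860867 [ 0.0046 -0.5055 -2.5491]
dist mm 308.4148377352667 turn deg 0.07172177517761338
[[37.0,10.8,1.8,0.0,-0.0001,-0.0001],[37.0,10.8,1.8,0.0,-0.0001,-0.0001],[37.0,10.8,1.8,0.0,-0.0001,-0.0001],[37.0,10.8,1.8,0.0,-0.0001,-0.0001],[37.0,10.8,1.8,0.0,-0.0001,-0.0001],[37.0,10.8,1.8,0.0,-0.0001,-0.0001],[37.0,10.8,1.8,0.0,-0.0001,-0.0001],[37.0,10.8,1.8,0.0,-0.0001,-0.0001]]
```

Call:
move_arm([
  [20,6,0,0,0,0],
  [37,11,0,0,0,0],
  [37,11,0,0,0,0],
  [37,11,0,0,0,0],
  [37,11,0,0,0,0],
  [37,11,0,0,0,0],
  [35,11,0,0,0,0],
  [27,8,0,0,0,0],
  [15,4,0,0,0,0],
  [5,1,0,0,0,0],
])

```text
t: 45.18
ee_pos: [0.5755, -0.0181, 0.1889]
tcp_rot: [-179.5, -0.1, 82.3]
wrist_force: [-0.2, -0.8, -1.8]
opening: 0.0452
```

Run:
```python
from h import *
s=r.sense();print(s['ee_pos'],s['tcp_rot'],s['opening'],s['wrist_force'])
plan(0.5777,-0.0183,0.17,82.5,2)
```

```text
[ 0.5755 -0.0181  0.1889] [-179.5184   -0.1031   82.3381] 0.045179853781801206 [-0.1675 -0.7919 -1.8437]
dist mm 19.004835604160576 turn deg 0.5183084321774454
[[0.0,1.2,9.4,-0.0042,-0.0009,-0.0014],[0.0,1.2,9.4,-0.0042,-0.0009,-0.0014]]
```

Call:
move_arm([
  [0.2,1.2,8,-0.004,-0.001,-0.001],
  [0.2,1.2,8,-0.004,-0.001,-0.001],
  [0,0,0,0,0,0],
  [0,0,0,0,0,0],
])

```text
t: 45.68
ee_pos: [0.577, -0.0201, 0.1711]
tcp_rot: [-179.9, 0.0, 82.3]
wrist_force: [0.4, 0.1, -1.2]
opening: 0.0454
```

Run:
```python
from h import *
s=r.sense();print(s['ee_pos'],s['tcp_rot'],s['opening'],s['wrist_force'])
plan(0.5777,-0.0183,0.075,82.5,5)
```

```text
[ 0.577  -0.0201  0.1711] [-179.9257    0.0363   82.3392] 0.045448801842046464 [ 0.4122  0.0844 -1.2293]
dist mm 96.06988815349088 turn deg 0.18086999282912217
[[0.4,0.1,19.2,-0.0003,0.0001,-0.0006],[0.4,0.1,19.2,-0.0003,0.0001,-0.0006],[0.4,0.1,19.2,-0.0003,0.0001,-0.0006],[0.4,0.1,19.2,-0.0003,0.0001,-0.0006],[0.4,0.1,19.2,-0.0003,0.0001,-0.0006]]
```

Call:
move_arm([
  [0.4,0.1,14,0,0,-0.0005],
  [0.4,0.1,20,0,0,-0.0005],
  [0.4,0.1,20,0,0,-0.0005],
  [0.4,0.1,20,0,0,-0.0005],
  [0.4,0.1,13,0,0,-0.0005],
  [0,0,5,0,0,0],
])

```text
t: 46.42
ee_pos: [0.5775, -0.0187, 0.0739]
tcp_rot: [-180.0, 0.0, 82.4]
wrist_force: [0.1, 0.7, -1.7]
opening: 0.0449
```

Run:
```python
from h import *
s=r.sense();print(s['ee_pos'],s['tcp_rot'],s['opening'],s['wrist_force'])
plan(0.5777,-0.0183,0.062,82.5,1)
```

```text
[ 0.5775 -0.0187  0.0739] [-179.97      0.0387   82.4437] 0.044897117473387094 [ 0.1022  0.6998 -1.7079]
dist mm 11.933015908035962 turn deg 0.07460913485770095
[[0.4,0.1,11.9,-0.0005,0.0007,-0.001]]
```

Call:
move_arm([
  [0.4,0.1,7,0,0,-0.001],
  [0,0,4,0,0,0],
  [0,0,2,0,0,0],
])

```text
t: 46.8
ee_pos: [0.5781, -0.0184, 0.0608]
tcp_rot: [180.0, 0.0, 82.5]
wrist_force: [0.3, 0.6, -2.3]
opening: 0.0449
```

Call:
move_arm([
  [0,0,0.8,0,0,0],
])

```text
t: 46.92
ee_pos: [0.5783, -0.0184, 0.0601]
tcp_rot: [179.9, 0.0, 82.5]
wrist_force: [0.1, 0.5, -1.6]
opening: 0.0451
```

Call:
move_arm([
  [0,-0.5,0.6,0,0,0],
])

```text
t: 47.05
ee_pos: [0.5779, -0.0183, 0.0597]
tcp_rot: [179.9, 0.0, 82.5]
wrist_force: [-0.3, -0.3, -1.3]
opening: 0.0453
```

Call:
move_arm([
  [0,0,0.5,0,0,0],
])

```text
t: 47.18
ee_pos: [0.5778, -0.0183, 0.0595]
tcp_rot: [179.9, 0.0, 82.5]
wrist_force: [-2.2, -0.2, 4.1]
opening: 0.0453
```

Call:
move_arm([
  [0,0,0,0,0,0],
  [0,0,0,0,0,0],
  [0,0,0,0,0,0],
  [0,0,0,0,0,0],
], gripper=64)

```text
t: 47.68
ee_pos: [0.5783, -0.0184, 0.0601]
tcp_rot: [179.8, 0.0, 82.5]
wrist_force: [0.2, -0.4, 0.4]
opening: 0.0641
```

Call:
move_arm([
  [0,0,-15,0,0,0],
  [0,0,-35,0,0,0],
  [0,0,-40,0,0,0],
  [0,0,-25,0,0,0],
  [0,0,0,0,0,0],
])

```text
t: 48.3
ee_pos: [0.578, -0.0182, 0.1823]
tcp_rot: [179.7, 0.0, 82.5]
wrist_force: [0.7, 0.5, -0.3]
opening: 0.0637
```

Run:
```python
from h import *
s=r.sense();print(s['ee_pos'],s['tcp_rot'],s['opening'])
plan(0.3853,-0.2503,0.18,82.5,8)
```

```text
[ 0.578  -0.0182  0.1823] [179.7051   0.043   82.5128] 0.06372069392029923
dist mm 301.6663047214143 turn deg 0.2982842500374501
[[-31.9,-20.1,0.2,0.0006,0.0001,0.0],[-31.9,-20.1,0.2,0.0006,0.0001,0.0],[-31.9,-20.1,0.2,0.0006,0.0001,0.0],[-31.9,-20.1,0.2,0.0006,0.0001,0.0],[-31.9,-20.1,0.2,0.0006,0.0001,0.0],[-31.9,-20.1,0.3,0.0006,0.0001,0.0],[-31.9,-20.1,0.3,0.0006,0.0001,0.0],[-31.9,-20.1,0.3,0.0006,0.0001,0.0]]
```

Bottle.

Call:
move_arm([
  [-16,-10,0,0,0,0],
  [-33,-20,0,0,0,0],
  [-33,-20,0,0,0,0],
  [-33,-20,0,0,0,0],
  [-33,-20,0,0,0,0],
  [-33,-20,0,0,0,0],
  [-32,-20,0,0,0,0],
  [-25,-16,0,0,0,0],
  [-14,-8,0,0,0,0],
  [-3,-2,0,0,0,0],
])

```text
t: 49.55
ee_pos: [0.3732, -0.2592, 0.1745]
tcp_rot: [-179.4, -0.3, 82.4]
wrist_force: [0.4, 0.2, -0.2]
opening: 0.0639
```

Run:
```python
from h import *
s=r.sense();print(s['ee_pos'],s['tcp_rot'],s['opening'])
plan(0.3853,-0.2503,0.125,82.5,4)
```

```text
[ 0.3732 -0.2592  0.1745] [-179.448    -0.2724   82.4078] 0.06392995347252381
dist mm 51.703327955328504 turn deg 0.6222526339260981
[[2.5,2.8,12.4,-0.0024,-0.0012,-0.0004],[2.6,2.8,12.4,-0.0024,-0.0012,-0.0004],[2.6,2.8,12.4,-0.0024,-0.0012,-0.0004],[2.6,2.7,12.4,-0.0024,-0.0012,-0.0004]]
```

Call:
move_arm([
  [2.5,2.8,10,-0.0024,-0.001,0],
  [2.5,2.8,12,-0.0024,-0.001,0],
  [2.5,2.8,12,-0.0024,-0.001,0],
  [2.5,2.6,10,-0.002,-0.001,0],
  [0,0,0,0,0,0],
  [0,0,0,0,0,0],
])

```text
t: 50.3
ee_pos: [0.386, -0.2478, 0.1258]
tcp_rot: [-179.9, -0.1, 82.5]
wrist_force: [0.3, -0.4, -0.0]
opening: 0.0638
```

Run:
```python
from h import *
s=r.sense();print(s['ee_pos'],s['tcp_rot'],s['opening'])
plan(0.3853,-0.2503,0.051,82.5,4)
```

```text
[ 0.386  -0.2478  0.1258] [-179.8601   -0.1389   82.5385] 0.0637546076446008
dist mm 74.81751123376348 turn deg 0.20086103343953415
[[-0.7,-0.1,18.7,-0.0006,-0.0006,0.0002],[-0.7,-0.1,18.7,-0.0006,-0.0006,0.0002],[-0.7,-0.1,18.7,-0.0006,-0.0006,0.0002],[-0.6,-0.1,18.7,-0.0006,-0.0006,0.0002]]
```

Call:
move_arm([
  [-0.7,-0.1,14,0,0,0],
  [-0.7,-0.1,20,0,0,0],
  [-0.7,-0.1,19,0,0,0],
  [-0.6,-0.1,13,0,0,0],
  [0,0,4,0,0,0],
])

```text
t: 50.92
ee_pos: [0.3853, -0.2512, 0.0527]
tcp_rot: [-180.0, -0.0, 82.5]
wrist_force: [0.6, 0.4, 0.2]
opening: 0.0643
```

Run:
```python
from h import *
s=r.sense();print(s['ee_pos'],s['tcp_rot'],s['opening'])
plan(0.3854,-0.2503,0.051,82.5,1)
```

```text
[ 0.3853 -0.2512  0.0527] [-179.991    -0.047    82.5061] 0.06426324127247778
dist mm 1.8782556284150032 turn deg 0.04822969960015187
[[0.9,0.0,1.7,-0.0002,-0.0008,0.0001]]
```

Call:
move_arm([
  [0.9,0,1.5,0,0,0],
  [0,0,0,0,0,0],
  [0,0,0,0,0,0],
  [0,0,0,0,0,0],
  [0,0,0,0,0,0],
], gripper=34, grip_force=30)

```text
t: 51.55
ee_pos: [0.3857, -0.2505, 0.0521]
tcp_rot: [179.9, 0.0, 82.5]
wrist_force: [-0.1, 1.0, -1.9]
opening: 0.041
```

Call:
move_arm([
  [0,0,-10,0,0,0],
  [0,0,-30,0,0,0],
  [0,0,-40,0,0,0],
  [0,0,-40,0,0,0],
  [0,0,-15,0,0,0],
])

```text
t: 52.18
ee_pos: [0.3849, -0.2499, 0.1928]
tcp_rot: [-180.0, -0.1, 82.5]
wrist_force: [-0.7, -0.3, -1.4]
opening: 0.0413
```

Run:
```python
from h import *
s=r.sense();print(s['ee_pos'],s['tcp_rot'],s['opening'],s['wrist_force'])
plan(0.5815,0.0430,0.185,82.5,9)
```

```text
[ 0.3849 -0.2499  0.1928] [-179.9835   -0.051    82.5062] 0.04133590751189069 [-0.7286 -0.3087 -1.423 ]
dist mm 352.82252859201884 turn deg 0.054009860870713154
[[35.1,17.4,0.9,-0.0,-0.0001,0.0],[35.1,17.4,0.9,-0.0,-0.0001,0.0],[35.1,17.4,0.9,-0.0,-0.0001,0.0],[35.1,17.4,0.9,-0.0,-0.0001,0.0],[35.1,17.4,0.9,-0.0,-0.0001,0.0],[35.1,17.4,0.9,-0.0,-0.0001,0.0],[35.1,17.4,0.9,-0.0,-0.0001,0.0],[35.1,17.4,0.9,-0.0,-0.0001,0.0],[35.1,17.4,0.9,-0.0,-0.0001,0.0]]
```

Call:
move_arm([
  [20,10,0,0,0,0],
  [37,18,0,0,0,0],
  [37,18,0,0,0,0],
  [37,18,0,0,0,0],
  [37,18,0,0,0,0],
  [37,18,0,0,0,0],
  [37,18,0,0,0,0],
  [35,18,0,0,0,0],
  [22,12,0,0,0,0],
  [10,5,0,0,0,0],
])

```text
t: 53.42
ee_pos: [0.5814, 0.0453, 0.202]
tcp_rot: [179.6, 0.1, 82.4]
wrist_force: [0.1, -0.4, -1.3]
opening: 0.0411
```

Run:
```python
from h import *
s=r.sense();print(s['ee_pos'],s['tcp_rot'],s['opening'],s['wrist_force'])
plan(0.5815,0.0430,0.165,82.5,2)
```

```text
[0.5814 0.0453 0.202 ] [179.5923   0.1308  82.3718] 0.04110062700869372 [ 0.0706 -0.3825 -1.324 ]
dist mm 37.11577562297323 turn deg 0.44680611550943605
[[-1.1,0.1,18.5,0.0036,0.0011,-0.0011],[-1.1,0.1,18.5,0.0036,0.0011,-0.0011]]
```

Call:
move_arm([
  [-1.5,0.1,14,0.0036,0.001,-0.001],
  [-1.5,0.1,20,0.0036,0.001,-0.001],
  [0,0,18,0,0,0],
  [0,0,10,0,0,0],
  [0,0,0,0,0,0],
])

```text
t: 54.05
ee_pos: [0.5785, 0.0388, 0.1365]
tcp_rot: [-179.8, 0.0, 82.4]
wrist_force: [-0.7, 0.2, -1.2]
opening: 0.0412
```

Run:
```python
from h import *
s=r.sense();print(s['ee_pos'],s['tcp_rot'],s['opening'],s['wrist_force'])
plan(0.5815,0.0430,0.065,82.5,4)
```

```text
[0.5785 0.0388 0.1365] [-179.7983    0.0475   82.3804] 0.04120901881078461 [-0.7086  0.2437 -1.153 ]
dist mm 71.64350492827734 turn deg 0.23930556570834804
[[1.1,0.7,17.9,-0.0009,0.0002,-0.0005],[1.1,0.6,17.9,-0.0009,0.0002,-0.0005],[1.1,0.6,17.9,-0.0009,0.0002,-0.0005],[1.1,0.6,17.9,-0.0009,0.0002,-0.0005]]
```

Call:
move_arm([
  [1.2,0.7,13,-0.001,0,-0.0005],
  [1.2,0.7,19,-0.001,0,-0.0005],
  [1.2,0.7,18,-0.001,0,-0.0005],
  [1,0.5,12,0,0,0],
  [0,0,4,0,0,0],
])

```text
t: 54.68
ee_pos: [0.5824, 0.0426, 0.0686]
tcp_rot: [179.8, 0.0, 82.4]
wrist_force: [0.4, 0.7, -0.6]
opening: 0.0412
```

Run:
```python
from h import *
s=r.sense();print(s['ee_pos'],s['tcp_rot'],s['opening'],s['wrist_force'])
plan(0.5815,0.0430,0.0545,82.5,1)
```

```text
[0.5824 0.0426 0.0686] [179.8345   0.0325  82.4397] 0.04121452877373745 [ 0.3945  0.7057 -0.5842]
dist mm 14.118749565344006 turn deg 0.1791188371724609
[[0.3,-1.0,14.1,0.0029,0.0006,-0.0011]]
```

Call:
move_arm([
  [0.3,-1,9,0.002,0,-0.001],
  [0,0,4,0,0,0],
  [0,0,2,0,0,0],
])

```text
t: 55.05
ee_pos: [0.5818, 0.0431, 0.0533]
tcp_rot: [179.9, 0.0, 82.5]
wrist_force: [-0.0, 0.7, -1.1]
opening: 0.0415
```

Call:
move_arm([
  [0,0,0.8,0,0,0],
])

```text
t: 55.18
ee_pos: [0.5819, 0.043, 0.0525]
tcp_rot: [179.9, 0.0, 82.5]
wrist_force: [0.5, 0.0, -1.2]
opening: 0.0413
```

Call:
move_arm([
  [0,-0.3,0.6,0,0,0],
])

```text
t: 55.3
ee_pos: [0.5818, 0.043, 0.0522]
tcp_rot: [179.8, 0.0, 82.5]
wrist_force: [0.7, 0.8, 2.8]
opening: 0.0414
```

Call:
move_arm([
  [0,0,0.5,0,0,0],
])

```text
t: 55.42
ee_pos: [0.5818, 0.043, 0.0521]
tcp_rot: [179.8, 0.0, 82.5]
wrist_force: [-2.2, -0.6, 6.6]
opening: 0.0413
```

Seated. Releasing and rising to a viewing height.

Call:
move_arm([
  [0,0,0,0,0,0],
  [0,0,0,0,0,0],
  [0,0,0,0,0,0],
  [0,0,0,0,0,0],
], gripper=64)

```text
t: 55.92
ee_pos: [0.5821, 0.043, 0.0524]
tcp_rot: [179.8, 0.0, 82.5]
wrist_force: [-0.1, -0.5, -0.0]
opening: 0.0637
```

Call:
move_arm([
  [0,0,-15,0,0,0],
  [0,0,-35,0,0,0],
  [0,0,-40,0,0,0],
  [0,0,-40,0,0,0],
  [0,0,-40,0,0,0],
  [0,0,-25,0,0,0],
  [-15,2,0,0,0,0],
  [-30,5,0,0,0,0],
  [-15,5,0,0,0,0],
  [0,0,0,0,0,0],
])

```text
t: 57.18
ee_pos: [0.5839, -0.0208, 0.2589]
tcp_rot: [179.7, 0.0, 82.5]
wrist_force: [-0.5, 0.5, -0.2]
opening: 0.0641
```

Run:
```python
from h import *
print(r.sense()['ee_pos'])
c=cal('wrist');p,d=r.capture('wrist'); save('w7',p);np.savez('w7.npz',p=p,d=d,o=c[0]['origin'],q=c[0]['orientation'])
```

```text
[ 0.5839 -0.0208  0.2589]
```

View pics/w7.png

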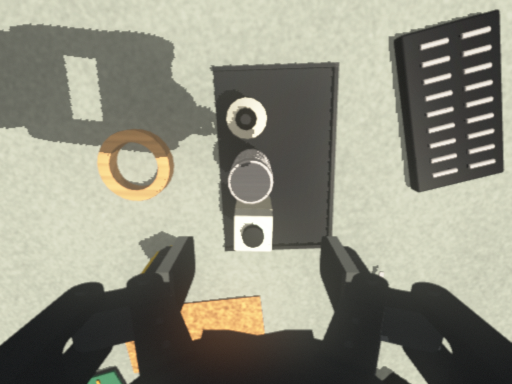

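All three stand upright in the tray again. I'll move the arm aside and compare the top view with the first one.

Call:
move_arm([
  [-30,-10,0,0,0,0],
  [-40,-15,0,0,0,0],
  [-40,-15,0,0,0,0],
  [-40,-15,0,0,0,0],
  [-40,-15,0,0,0,0],
  [-40,-15,0,0,0,0],
  [-30,-10,0,0,0,0],
  [0,0,0,0,0,0],
])

```text
t: 58.22
ee_pos: [0.4533, -0.267, 0.2552]
tcp_rot: [179.9, -0.2, 82.9]
wrist_force: [0.1, 0.7, -0.6]
opening: 0.064
```

Run:
```python
from h import *
p,d=r.capture('top'); save('t2',p);np.savez('t2.npz',p=p,d=d)
s,_=r.capture('scene'); save('s2',s)
cam='top'
for n in ['top0','t2']:
    p,d,c=load(n,cam); V=p.max(2).astype(int); Z=cloud(cam,d,c)[...,2]; hsv=cv2.cvtColor(p,cv2.COLOR_RGB2HSV);H,S=hsv[...,0],hsv[...,1]
    print(n)
    print(' can',prect(cam,c,comp(V>185,(268,164,294,188)),.091),'cap',pcirc(cam,c,comp(V<90,(272,170,290,186)),.101))
    print(' tin',pcirc(cam,c,comp(Z>.088,(243,160,268,190)),.097))
    print(' bot',pcirc(cam,c,comp(Z>.06,(216,160,241,185)),.07))
    print(' tape',pcirc(cam,c,comp((H<20)&(S>80),(215,210,275,265)),.024))
    print(' block',prect(cam,c,comp(Z>.05,(125,130,170,170)),.06))
    print(' yellow',prect(cam,c,comp((H>20)&(H<35)&(S>130),(290,210,325,250)),.09))
p,d,c=load('t2',cam);Z=cloud(cam,d,c)[...,2]
k=comp((Z>.027)&(Z<.045),(95,180,160,265)); print('sink',prect(cam,c,k,.036),np.median(Z[215:228,122:132]))
```

```text
top0
 can ((573.2569580078125, -77.94601440429688), (39.77678298950195, 39.656333923339844), 80.6244888305664) cap (array([572.3759, -77.5251]), np.float64(20.597356757836216))
 tin (array([577.8259, -18.4436]), np.float64(44.118802872751345))
 bot (array([582.0531,  43.1702]), np.float64(40.10996037085502))
 tape (array([433.0128,   2.7253]), np.float64(87.408342726722))
 block ((645.9472045898438, 229.25970458984375), (61.33443832397461, 30.872230529785156), 80.00557708740234)
 yellow ((451.24755859375, -135.3735809326172), (42.82353973388672, 47.61500549316406), 19.424541473388672)
t2
 can ((573.0260009765625, -77.88288879394531), (40.14743423461914, 40.21608352661133), 81.45902252197266) cap (array([571.5098, -76.8365]), np.float64(19.395806015627624))
 tin (array([577.9747, -18.6609]), np.float64(44.02623406743296))
 bot (array([582.1096,  43.1049]), np.float64(39.941170382776754))
 tape (array([432.9199,   2.7251]), np.float64(87.5011261007962))
 block ((646.078125, 229.4630889892578), (60.949920654296875, 30.91105842590332), 80.6492919921875)
 yellow ((451.173095703125, -135.16246032714844), (42.82353973388672, 48.0627326965332), 19.424541473388672)
sink ((470.5672302246094, 292.6637878417969), (61.91636657714844, 41.892696380615234), 5.123551368713379) 0.03289486958122689
```

View pics/t2.png

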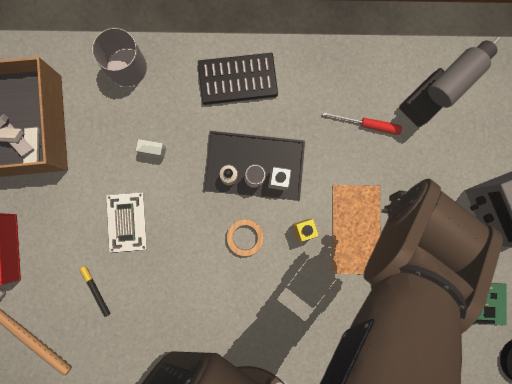

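The top view shows the containers back at (228,175), (255,176) and (281,178), and the module in the jig at (125,222). The tape, block and yellow can haven't moved. Handing in.

```bash
python3 -c "
from h import *
print(r.sign_off())"
```

```text
the job is handed in; nothing more can be done
None
```

The job is handed in at about 58 s of the 136 s allowed. I moved the can, tin and bottle onto the cork mat, laid the module in the jig while they waited there, then stood each container back in the tray.

- **Containers:** all three stand upright. The last top view puts each within about 0.3 mm of its measured starting spot; the can's cap alone read about 1 mm off. The can's angle also read 0.8° different (81.5° against 80.6°), which is about the measuring noise.
- **Module:** it lies flat between the corner stops. Its heat sink measures at (470.6, 292.7) mm, yaw 5.1°, against the jig's (470.6, 292.8) mm, yaw 4.6°, in the same camera. The wrist camera had put the jig centre about 2.4 mm away in x, well inside the 8 mm of free play.
- **Things not to disturb:** the tape, clear block and yellow can measure the same as at the start, within about 0.2 mm. The block's angle read 0.6° different, on a small outline.
- **Forces:** the highest wrist force I read was about 20 N, while setting the bottle on the mat. The gripper is open, clear above the mat and touching nothing.

No check failed.

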